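# Stamp wooden tags in a bench press with a sliding bed

## Task

Stamp all the long wooden tags in the press as one batch: pull the bed out by its knob until it clicks at its loading stop, lay one tag flat between the pins of each nest you need, push the bed fully home, swing the lever down to its stop and let it come back up. Then pull the bed right out again, move the stamped tags to the plywood tray so that each lies flat on its floor, and push the empty bed fully home. Work the lever only with the bed home, and leave the short offcut and the other things on the desk where they are.

Things in the scene. Friction and masses are not known exactly. Their poses are not given: they have to be found in the camera images.
- knob (a point): Middle of the level neck of the bed's pull knob, 34 mm above the desk. The neck is 12 mm thick and 30 mm long; on its outer end sits a round black head 30 mm across and 17 mm thick, at its inner end the bed's front block (54 mm wide, top 50 mm above the desk). Site x points inward to the press's rear, y to its left, z up; the bed slides out along -x.
- bed (a joint): How far the press's bed is slid out, m: 0 fully home under the dies (as it starts), 0.105 fully out at its loading stop. A ball detent clicks at both ends: it takes 6 to 10 N at the knob to start the bed out of either end, about 2 N in between, and in the last 3 mm the detent draws the bed to its stop.
- nest_0 (a point): Centre of the left nest, on the bed's top face, 32 mm above the desk; moves with the bed. Six round-topped brass pins, 6 mm thick, 6 mm tall, enclose a tag with 2 mm to spare all round: two along each long side, 22 mm either way of the centre, one at each end. The tag's 60 mm lies along point x. Fingers fit between the side pins. Nests are 56 mm apart.
- nest_1 (a point): Centre of the middle nest, on the bed's top face, 32 mm above the desk; moves with the bed. Six round-topped brass pins, 6 mm thick, 6 mm tall, enclose a tag with 2 mm to spare all round: two along each long side, 22 mm either way of the centre, one at each end. The tag's 60 mm lies along point x. Fingers fit between the side pins. Nests are 56 mm apart.
- nest_2 (a point): Centre of the right nest, on the bed's top face, 32 mm above the desk; moves with the bed. Six round-topped brass pins, 6 mm thick, 6 mm tall, enclose a tag with 2 mm to spare all round: two along each long side, 22 mm either way of the centre, one at each end. The tag's 60 mm lies along point x. Fingers fit between the side pins. Nests are 56 mm apart.
- press: The grey bench press, fixed. Origin on the desk in the middle of its base, right under the middle nest when the bed is home; x to its rear, y to its left. Base 250 x 212 mm; the head spans x -38 to 130 mm, y +-101 mm, 88 to 146 mm above the desk (lever bracket at the rear: 200), and covers the nests while the bed is home.
- lever_grip (a point): Middle of the lever's black crossbar: 20 mm thick, 88 mm long, level along the press's y axis. Press it down from above. It is 280 mm above the desk with the lever up, 170 mm with the lever down. It swings about a level axis 150 mm behind it that lies 108 mm behind the press's origin, 178 mm above the desk; the lever rises 0.75 rad from it when up.
- lever (a joint): Angle of the press lever, rad: 0 up (where its spring holds it), 0.80 down at its stop, where the three dies meet the tags. It takes about 5 to 9 N on the crossbar, and springs back up when let go.
- tag_0: A plain wooden tag to be stamped, 24 x 60 x 9 mm, lying flat to the right of the press. Origin at the centre of its underside; x along its 24 mm, y along its 60 mm, z up. Two or all three of the tags are present.
- tag_1: A plain wooden tag to be stamped, 24 x 60 x 9 mm, lying flat to the right of the press. Origin at the centre of its underside; x along its 24 mm, y along its 60 mm, z up. Two or all three of the tags are present.
- tag_2: A plain wooden tag to be stamped, 24 x 60 x 9 mm, lying flat to the right of the press. Origin at the centre of its underside; x along its 24 mm, y along its 60 mm, z up. Two or all three of the tags are present.
- offcut: A shorter slip of the same wood, 24 x 46 x 9 mm, lying among the tags: not to be stamped, leave it alone. Origin at the centre of its underside, y along its 46 mm.
- tray_floor (a point): Centre of the inner floor of the low plywood tray left of the press, 5 mm above the desk. Inside it is 195 mm long (point's x axis) and 104 mm wide (y axis), with walls 5 mm thick that stand 11 mm above the inner floor. The tray is loose and weighs 0.35 kg.
- loupe: A black magnifier stand, 47 mm across, 32 mm tall: leave it alone. Origin at its underside.
- kneaded_eraser: A small white eraser stub, 19 x 32 x 12 mm: leave it alone. Origin at its underside.
There are look-alikes about, which are no part of the job. What is shaped like the tag_0 but blue or orange is not meant.

How it is judged:
By the outcome, as a careful person would: the job done as asked, in the order asked, and still so for the second after the job is handed in, with the robot touching nothing.
Of tag_0, tag_1, tag_2 only 2 to 3 are there at a start; the rules pass over those that are not, and their reading is None.
At some moment in a run one of tray may be knocked a few centimetres aside while the robot is not near it.
Once in a run the grip may slacken for a moment while it holds something.
It also fails if it takes over 210 s, if anything falls off the work surface, if the arm or the gripper's body presses on something with over 40 N, if the wrist force passes 120 N, or if a joint passes its speed limit or range.

## Robot

A 6-joint arm with a two-finger parallel gripper is mounted at the origin on the work surface; the furniture and walls round the work are solid. World frame = base frame: x ahead of the robot, y to its left, z up, the work surface at z = 0. Lengths are in m, angles in degrees, forces in N, time in s.
With the tool pointing down it reaches from about 0.275 to 0.825 m from the base axis. Payload 4.9 kg.
Tool frame: the origin (TCP) lies between the finger pads; the fingertips stand 17 mm ahead of it and the grasp point (between the pads) lies 2 mm behind it (manip.tips_ahead is the distance from the TCP to the fingertips, in m); z points along the fingers, y is the line along which they close (so a half turn about z gives the same grasp; the last joint's range is limited). The gripper opens to 85 mm and grips with 20 to 120 N. Pads are 22 mm wide; open, the fingers measure 114 mm over their backs; the gripper's body (76 mm by 85 mm) begins 54 mm behind the grasp point. The pads swing forward as they close: fully open they stand 13 mm farther back than shut.
Start: joints at [67.999, 18.69, -11.035, 60.275, 0, 82.311], TCP at [0.136, 0.533, 0.248] pointing down, gripper open.
Joint ranges: [-152.03, 152.03], [-55.5, 102.48], [-74.3, 77.21], [-110.64, 120.58], [-84.22, 78.4], [-180, 180]. Speed limits (degrees/s): [147.25, 147.25, 180, 180, 180, 180].

## Interface

Orientations are given as a 3x3 rotation matrix whose columns are the frame's x, y, z axes.
In Python, from station import status, vision, order, manip gives the robot as it stands. The module is installed in compiled form; this text tells all that it offers.
- The arm moves only by the tool carry_out, never from a script. Its argument "deltas" is one flat list of numbers, 4 for each row, row after row: the shift along the world's x, y, z in mm, then the turn about the world's z in degrees. In form: [x, y, z, twist, x, y, z, twist, ...]. A call has 1 to 20 rows; each row shifts and turns the commanded pose from where the row before left it; what a row does not reach is not made up. A row lasts 1/12 s, in which the tool goes at most 41.7 mm and 7.16 degrees, less where a joint would pass 70% of its speed; a pose out of reach is approached as far as the arm can. A call is refused whole if a number of a shift passes 41.7 or a number of a turn 7.16, either way. A call with a gripper value outside its range is refused whole. "jaw" is the finger opening in mm, from 0 to 85.4, set as the call begins (left out, the last holds). The fingers move at their own pace and stop on an object; the grip force is fixed at half the most. Time passes only in rows, so rows that do not move let the fingers close. It gives the time, the measured TCP pose, the force, the opening and the grip force at its end, in the units of the state.
- status.observe(): the state, without advancing time (a new reading comes with each control period).
- vision.camera(name): name is "scene" or "top" or "wrist"; returns (picture, depth): 480x640x3 uint8, blue, green, red; 480x640 float32, m along the optical axis (not along the pixel's ray), 0 where there is no reading.
- vision.calibration(name): a dict with "fx", "fy", "cx", "cy" (pixels), "R" (3x3) and "t" (3): a world point X has camera coordinates R X + t; the wrist camera has in their place "hand_eye" (4x4, takes a point from camera to tool coordinates, whose origin is the TCP and whose axes are the flange's). Camera axes: x right, y down, z forward; pixel columns grow to the right and rows downward; lengths in m; the calibration is good to about 2 mm. A picture is of the moment at which its call begins: read the wrist's pose just before it. calibration takes no time and is no camera call.
- order.finish_job(): hands the job in; it is judged then, once.
The state is a dict: "time_s": time; "joints": joint angles; "qvel": joint speeds; "joint_efforts": joint torques, N m; "tool_pos": TCP position; "tcp_rot": TCP orientation; "force": force on the tool from outside, world axes, zero at the start; "torque": the same for the moment, N m; "opening": opening from 0.0 (shut) to 1.0 (fully open); "grip_force": force on a finger pad.
Only numpy, scipy, OpenCV 4.12 (cv2) and the standard library are available. Lean on these libraries where they do the work, as an engineer would, in place of code of your own. Each camera call takes 0.05 s, during which the arm holds its last target. There are 200 camera calls.

## Working session

There is one attempt and no reset: what is moved stays moved. The work goes in short steps, Python scripts to look and compute and a tool call to move; the robot and the scene stay as the last step left them, time stands still between calls to the robot, and variables do not carry over. Pictures are saved under pics/ and viewed, at most 14 in all, crops included, and the job is handed in when it is done.

Besides the shell and the picture viewer there is one more tool, called as name(argument=value, ...), one argument or row to a line, values as JSON. carry_out: Moves the arm, as the interface text tells. Its arguments: {"type":"object","properties":{"deltas":{"type":"array","items":{"type":"number"}},"jaw":{"type":"number"}},"required":["deltas"]}

```bash
mkdir -p pics; cat > h.py <<'E'
import numpy as np, cv2
from station import status, vision, order, manip
def cap(name):
    s=status.observe(); im,d=vision.camera(name); c=vision.calibration(name)
    if 'hand_eye' in c:
        H=np.array(c['hand_eye']); Rt=np.array(s['tcp_rot']); A=Rt@H[:3,:3]; b=Rt@H[:3,3]+np.array(s['tool_pos'])
    else:
        R=np.array(c['R']); A=R.T; b=-R.T@np.array(c['t'])
    v,u=np.mgrid[:480,:640]
    P=np.stack([(u-c['cx'])/c['fx']*d,(v-c['cy'])/c['fy']*d,d],-1)@A.T+b
    P[d==0]=np.nan
    return im,d,P
E
python3 - <<'E'
from h import *
for n in ['top','scene']:
    im,d,P=cap(n); cv2.imwrite(f'pics/{n}0.png',im); np.savez(f'{n}0.npz',im=im,P=P)
s=status.observe(); print(s['time_s'],s['tool_pos'],s['tcp_rot'],s['opening'],manip.tips_ahead)
E
```

```text
0.1 [0.13575143 0.53248098 0.24759459] [[-9.68976752e-01  2.47151161e-01 -5.97597395e-04]
 [ 2.47151778e-01  9.68975741e-01 -1.41828209e-03]
 [ 2.28527314e-04 -1.52197963e-03 -9.99998816e-01]] 0.9982793407889362 0.017
```

View pics/top0.png

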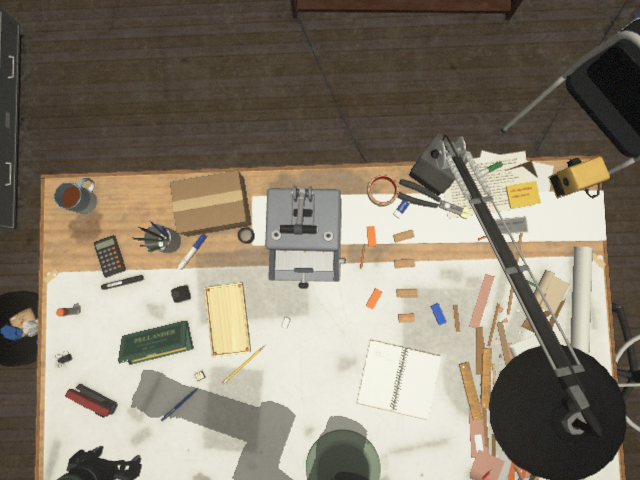

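View pics/scene0.png

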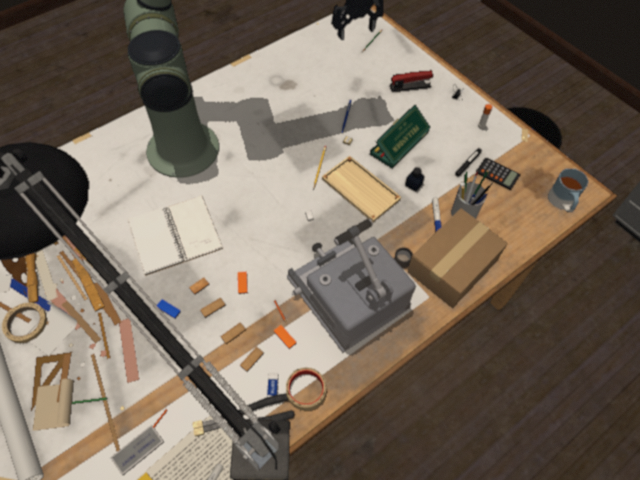

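The top view shows the press around (303,235) with its knob at (303,284), and the tray at (228,319). There are four wood slips, at (403,236), (404,263), (407,293) and (406,317). The last looks shorter, so it's probably the offcut. I'll measure them and enlarge the crop.

```bash
python3 - <<'E'
from h import *
z=np.load('top0.npz'); im=z['im'];P=z['P']
hsv=cv2.cvtColor(im,cv2.COLOR_BGR2HSV)
for (u,v) in [(403,236),(404,263),(407,293),(406,317)]:
    w=P[v-17:v+18,u-20:u+21]; m=(w[...,2]>.005)&(w[...,2]<.015)
    h=hsv[v-17:v+18,u-20:u+21]; m2=(h[...,1]>80)&(h[...,0]>5)&(h[...,0]<20)
    n,l,st,_=cv2.connectedComponentsWithStats((m).astype(np.uint8)); k=l[17,20]
    q=w[(l==k)]; r=cv2.minAreaRect((q[:,:2]*1000).astype(np.float32)); print(u,v,k,len(q),q[:,2].mean(),r, (w[m2][:,:2]).mean(0))
# tray
w=P[275:365,200:255]; m=(w[...,2]>.003)&(w[...,2]<.03)
n,l,st,_=cv2.connectedComponentsWithStats(m.astype(np.uint8)); q=w[l==l[44,28]]; print('tray',cv2.minAreaRect((q[:,:2]*1000).astype(np.float32)),len(q))
# head
w=P[180:300,255:350]; m=(w[...,2]>.138)&(w[...,2]<.152); q=w[m]; print('head',cv2.minAreaRect((q[:,:2]*1000).astype(np.float32)),np.median(q[:,2]))
m=(w[...,2]>.01)&(w[...,2]<.35); n,l,st,_=cv2.connectedComponentsWithStats(m.astype(np.uint8)); q=w[l==l[50,48]];
q=q[q[:,2]<.08]; print('low',q.min(0),q.max(0))
for u,v in [(303,284),(303,287),(303,278),(298,229),(285,229),(312,229),(272,280),(338,280),(286,322)]: print(u,v,P[v,u].round(4))
c=np.hstack([cv2.resize(im[225:330,350:450],(400,420),interpolation=3),cv2.resize(im[180:295,255:350],(347,420),interpolation=3)]); cv2.imwrite('pics/c1.png',c)
E
```

```text
403 236 19 157 0.009020880216893682 ((661.8482666015625, -203.57398986816406), (27.05425262451172, 65.90081024169922), 14.88526725769043) [nan nan]
404 263 0 1237 nan ((580.11669921875, -204.12991333007812), (119.89388275146484, 101.78062438964844), 88.11515045166016) [nan nan]
407 293 27 171 0.009358022806459972 ((491.0692443847656, -206.9177703857422), (27.53837776184082, 60.39732360839844), 2.3290724754333496) [nan nan]
406 317 25 135 0.009010213612921604 ((416.2044677734375, -203.08917236328125), (30.509695053100586, 50.136627197265625), 3.689035654067993) [ 0.42012403 -0.20145188]
tray ((428.54095458984375, 324.2339172363281), (218.20480346679688, 130.27626037597656), 3.5911054611206055) 2204
head ((701.2827758789062, 84.58323669433594), (193.10939025878906, 160.12359619140625), 87.13668060302734) 0.1406237279990079
low [ 0.51424833 -0.03114864  0.01001841] [0.77303858 0.19640186 0.05647934]
303 284 [0.5259 0.095  0.0467]
303 287 [0.5174 0.0951 0.0474]
303 278 [0.5434 0.0955 0.0313]
298 229 [0.6534 0.0883 0.2896]
285 229 [0.6543 0.1188 0.2903]
312 229 [0.6526 0.0554 0.2876]
272 280 [ 0.5409  0.1905 -0.0034]
338 280 [ 0.5347 -0.0059  0.0323]
286 322 [0.4171 0.1492 0.0177]
```

View pics/c1.png

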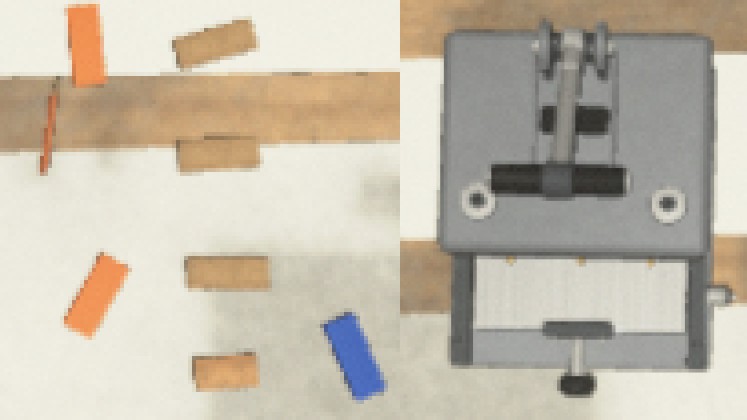

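The enlarged crop settles which slips are which. The three long tags are at (403,236), (404,263) and (407,293). The slip at (406,317) is 46 mm long, so it's the offcut, and the orange and blue ones are decoys. Next I'll move above the knob.

carry_out(
  deltas=[24, -27, 0, 0.7, 24, -27, 0, 0.7, 24, -27, 0, 0.7, 24, -27, 0, 0.7, 24, -27, 0, 0.7, 24, -27, 0, 0.7, 24, -27, 0, 0.7, 24, -27, 0, 0.7, 24, -27, 0, 0.7, 24, -27, 0, 0.7, 24, -27, 0, 0.7, 24, -27, 0, 0.7, 24, -27, 0, 0.7, 24, -27, 0, 0.7, 24, -27, 0, 0.7, 24, -27, 0, 0.7, 0, 0, 0, 0, 0, 0, 0, 0],
  jaw=60,
)

```text
time_s: 1.6
tool_pos: [0.5206, 0.0995, 0.2475]
tcp_rot: [[-0.998, 0.058, -0.001], [0.058, 0.998, 0.0], [0.001, 0.0, -1.0]]
force: [0.4, 0.3, -0.3]
opening: 0.705
grip_force: 0.0
```

```bash
python3 - <<'E'
from h import *
im,d,P=cap('wrist'); cv2.imwrite('pics/w1.png',im); np.savez('w1.npz',im=im,P=P)
s=status.observe(); print(s['time_s'],s['tool_pos'],s['tcp_rot'],s['force'])
print(vision.calibration('wrist'))
E
```

```text
1.65 [0.51955718 0.10053834 0.24759105] [[-9.98438035e-01  5.58409155e-02 -1.81177270e-03]
 [ 5.58403327e-02  9.98439643e-01  3.70710045e-04]
 [ 1.82964648e-03  2.68961018e-04 -9.99998290e-01]] [ 0.14973006  0.13844583 -0.43264066]
{'fx': 346.9046303050716, 'fy': 346.9046303050716, 'cx': 317.16726268793553, 'cy': 230.70390397413001, 'hand_eye': array([[ 2.41726218e-04, -9.62581186e-01, -2.70993363e-01,
         6.86843461e-02],
       [ 9.99999885e-01,  1.20584126e-04,  4.63679913e-04,
         6.57052238e-05],
       [-4.13652063e-04, -2.70993444e-01,  9.62581104e-01,
        -1.25620776e-01],
       [ 0.00000000e+00,  0.00000000e+00,  0.00000000e+00,
         1.00000000e+00]])}
```

View pics/w1.png

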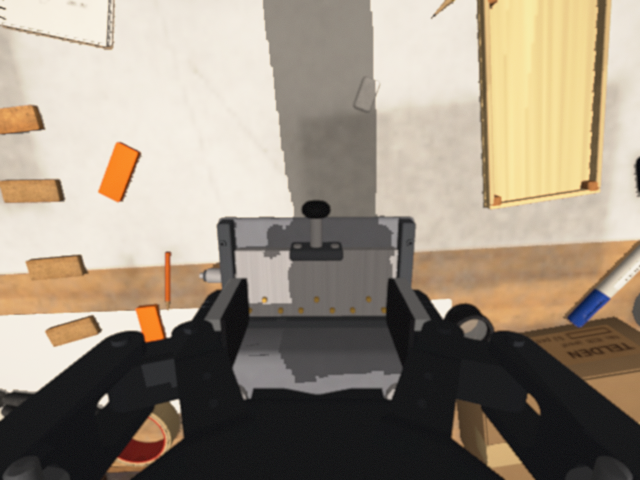

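The wrist view has the knob head at (316,209), the neck at (316,230), the block at (316,250), the rail fronts at (226,220) and (407,220), and the front pins near row 299. I'll measure these.

```bash
python3 - <<'E'
from h import *
z=np.load('w1.npz'); im=z['im'];P=z['P']
for u,v in [(226,222),(226,260),(226,280),(407,222),(407,260),(407,280),(316,209),(303,209),(329,209),(316,203),(316,216),(316,225),(312,232),(316,232),(320,232),(316,238),(316,250),(294,250),(339,250),(265,300),(316,299),(368,300),(270,235),(360,235),(270,280),(240,235)]: print(u,v,P[v,u].round(4))
w=P; Z=w[...,2]
m=(Z>.046)&(Z<.056)&(np.mgrid[:480,:640][1]>280)&(np.mgrid[:480,:640][1]<350)&(np.mgrid[:480,:640][0]>240)&(np.mgrid[:480,:640][0]<262)
q=w[m];print('block',cv2.minAreaRect((q[:,:2]*1000).astype(np.float32)),len(q),q[:,2].mean())
m=(Z>.028)&(np.mgrid[:480,:640][1]>295)&(np.mgrid[:480,:640][1]<340)&(np.mgrid[:480,:640][0]>196)&(np.mgrid[:480,:640][0]<219)
q=w[m];print('head',q.min(0),q.max(0),len(q))
# brass pins
hsv=cv2.cvtColor(im,cv2.COLOR_BGR2HSV); mm=((hsv[...,1]>110)&(hsv[...,0]>8)&(hsv[...,0]<30)).astype(np.uint8); mm[:285]=0; mm[320:]=0; mm[:,:250]=0; mm[:,385:]=0
n,l,st,ce=cv2.connectedComponentsWithStats(mm)
for i in range(1,n):
  c=ce[i]; print(st[i],c.round(1),np.nanmedian(w[l==i],0).round(4))
E
```

```text
226 222 [0.5332 0.0063 0.0317]
226 260 [0.5724 0.0023 0.0361]
226 280 [ 0.5951 -0.0009  0.035 ]
407 222 [0.5431 0.1891 0.0342]
407 260 [0.5833 0.1892 0.0358]
407 280 [0.5115 0.1367 0.2428]
316 209 [0.5215 0.0985 0.0481]
303 209 [0.5222 0.0858 0.0414]
329 209 [0.5238 0.1111 0.0411]
316 203 [0.5168 0.0988 0.0426]
316 216 [0.5286 0.0981 0.047 ]
316 225 [0.5396 0.0975 0.0395]
312 232 [0.547 0.093 0.038]
316 232 [0.5469 0.097  0.0392]
320 232 [0.5471 0.101  0.0391]
316 238 [0.5526 0.0967 0.0408]
316 250 [0.563  0.0961 0.0476]
294 250 [0.5618 0.0744 0.0474]
339 250 [0.564  0.1188 0.0484]
265 300 [0.6193 0.0384 0.0377]
316 299 [0.6214 0.0927 0.0373]
368 300 [0.6262 0.148  0.0365]
270 235 [0.5548 0.0467 0.0131]
360 235 [0.5602 0.1438 0.0139]
270 280 [0.5997 0.0447 0.0307]
240 235 [0.5528 0.0144 0.0136]
block ((567.5960083007812, 95.91191864013672), (53.78803634643555, 11.609853744506836), 86.21476745605469) 626 0.04922231280467067
head [0.51516586 0.08429285 0.0299717 ] [0.53195084 0.11231837 0.05052246] 468
[314 297   5   5  20] [316.1 299. ] [0.6219 0.0927 0.0369]
[366 297   5   5  20] [368.1 299. ] [0.6251 0.148  0.0365]
[262 298   5   5  19] [263.8 299.8] [0.6193 0.0373 0.0372]
[250 308   2   5   8] [250.4 310. ] [0.6307 0.021  0.0363]
[278 308   5   5  21] [280.2 310.1] [0.6327 0.0534 0.0364]
[299 308   4   5  20] [300.5 310. ] [0.6337 0.0752 0.036 ]
[330 308   5   5  21] [332. 310.] [0.6358 0.1091 0.0363]
[350 308   5   5  20] [352.1 310. ] [0.637  0.1306 0.0367]
[382 308   3   5  14] [383.1 309.9] [0.6386 0.1638 0.0367]
```

carry_out(
  deltas=[13, -2, -30, 0, 14, -1.5, -30, 0, 0, 0, -30, 0, 0, 0, -30, 0, 0, 0, -30, 0, 0, 0, -30, 0, 0, 0, -20, 0, 0, 0, -10, 0, 0, 0, 0, 0, 0, 0, 0, 0, 0, 0, 0, 0],
  jaw=45,
)

```text
time_s: 2.57
tool_pos: [0.5479, 0.098, 0.0398]
tcp_rot: [[-0.999, 0.054, 0.002], [0.054, 0.999, 0.0], [-0.002, 0.0, -1.0]]
force: [-0.3, -0.1, 0.3]
opening: 0.524
grip_force: 0.0
```

carry_out(
  deltas=[0, 0, 0, 0, 0, 0, 0, 0, 0, 0, 0, 0, 0, 0, 0, 0, 0, 0, 0, 0, 0, 0, 0, 0],
  jaw=0,
)

```text
time_s: 3.07
tool_pos: [0.5478, 0.0965, 0.0397]
tcp_rot: [[-0.998, 0.055, 0.002], [0.055, 0.998, -0.002], [-0.002, -0.002, -1.0]]
force: [-0.8, -2.7, 5.5]
opening: 0.11
grip_force: 58.5
```

carry_out(
  deltas=[-5, 0.3, 0, 0, -10, 0.5, 0, 0, -10, 0.5, 0, 0, -10, 0.5, 0, 0, -10, 0.5, 0, 0, -10, 0.6, 0, 0, -10, 0.5, 0, 0, -10, 0.5, 0, 0, -10, 0.5, 0, 0, -10, 0.5, 0, 0, -5, 0.3, 0, 0, -3, 0.2, 0, 0, -2, 0.1, 0, 0, 0, 0, 0, 0, 0, 0, 0, 0],
)

```text
time_s: 4.32
tool_pos: [0.4429, 0.1021, 0.0396]
tcp_rot: [[-0.998, 0.055, 0.003], [0.055, 0.998, -0.002], [-0.003, -0.002, -1.0]]
force: [-0.4, -4.7, 11.9]
opening: 0.114
grip_force: 62.1
```

carry_out(
  deltas=[0, 0, 0, 0, 0, 0, 0, 0, 0, 0, 0, 0, 0, 0, 40, 0, 0, 0, 40, 0, 0, 0, 40, 0, 0, 0, 40, 0, 0, 0, 40, 0, 0, 0, 0, 0, 0, 0, 0, 0, 0, 0, 0, 0],
  jaw=45,
)

```text
time_s: 5.23
tool_pos: [0.4413, 0.1031, 0.2377]
tcp_rot: [[-0.999, 0.054, -0.001], [0.054, 0.999, 0.0], [0.001, 0.0, -1.0]]
force: [0.5, 0.1, -1.1]
opening: 0.526
grip_force: 0.0
```

```bash
cat >> h.py <<'E'
def pins(im,P,zlo=.030,zhi=.041):
    hsv=cv2.cvtColor(im,cv2.COLOR_BGR2HSV); mm=((hsv[...,1]>110)&(hsv[...,0]>8)&(hsv[...,0]<30)&(P[...,2]>zlo)&(P[...,2]<zhi)).astype(np.uint8)
    n,l,st,ce=cv2.connectedComponentsWithStats(mm)
    return [(ce[i].round(0),np.nanmedian(P[l==i],0).round(4)) for i in range(1,n) if 6<st[i][4]<90]
E
python3 - <<'E'
from h import *
s=status.observe(); print(s['time_s'],s['tool_pos'],s['joints'])
im,d,P=cap('wrist'); cv2.imwrite('pics/w2.png',im); np.savez('w2.npz',im=im,P=P)
for p in pins(im,P): print(*p)
E
```

```text
5.2333 [0.44128054 0.10309701 0.2377167 ] [ 3.79096622e+00  8.94838761e+00 -2.55868610e+01  5.55157847e+01
  1.90840018e-02  6.89105565e+00]
[316. 281.] [0.5171 0.0981 0.0367]
[279. 293.] [0.5283 0.0591 0.0364]
[300. 292.] [0.529  0.0809 0.0366]
[333. 292.] [0.5309 0.1147 0.0368]
[354. 292.] [0.5322 0.1364 0.0367]
[280. 330.] [0.5719 0.0567 0.0366]
[301. 330.] [0.5727 0.079  0.0368]
[332. 330.] [0.5747 0.112  0.0366]
[353. 330.] [0.5757 0.1341 0.0368]
[264. 341.] [0.5835 0.0387 0.0372]
[316. 341.] [0.5872 0.0943 0.0367]
[368. 341.] [0.5897 0.1503 0.0368]
```

View pics/w2.png

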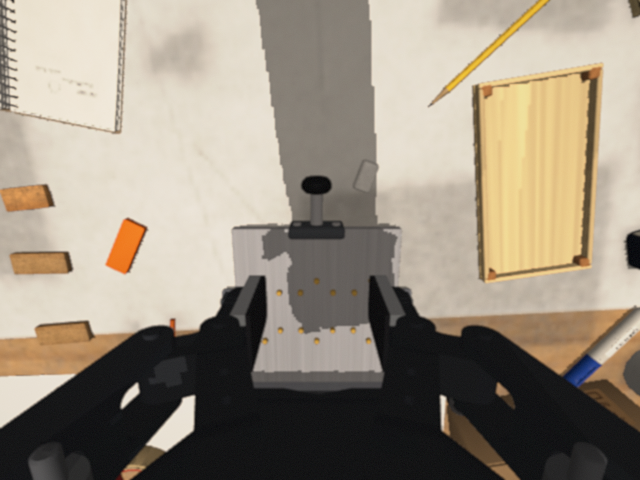

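Pins are measured: the middle nest is at about (0.552, 0.0965) with yaw -3.1°. The bed is out. Next, over to the tags.

carry_out(
  deltas=[5, -34, 0, 0, 5, -34, 0, 0, 5, -34, 0, 0, 5, -34, 0, 0, 5, -34, 0, 0, 5, -34, 0, 0, 5, -34, 0, 0, 5, -34, 0, 0, 0, 0, 0, 0, 0, 0, 0, 0, 0, 0, 0, 0],
)

```text
time_s: 6.2
tool_pos: [0.4808, -0.1683, 0.2365]
tcp_rot: [[-0.998, 0.055, -0.003], [0.055, 0.998, 0.002], [0.004, 0.002, -1.0]]
force: [0.0, 0.3, 0.1]
opening: 0.528
grip_force: 0.0
```

```bash
cat >> h.py <<'E'
def slips(im,P,zlo=.0055,zhi=.0125,off=0):
    hsv=cv2.cvtColor(im,cv2.COLOR_BGR2HSV); Z=P[...,2]-off
    mm=((Z>zlo)&(Z<zhi)&(P[...,0]>.2)).astype(np.uint8)
    mm=cv2.morphologyEx(mm,cv2.MORPH_OPEN,np.ones((3,3),np.uint8))
    n,l,st,ce=cv2.connectedComponentsWithStats(mm); out=[]
    for i in range(1,n):
        if st[i][4]<200: continue
        q=P[l==i]; r=cv2.minAreaRect((q[:,:2]*1000).astype(np.float32))
        if 15<min(r[1])<40 and 35<max(r[1])<75:
            b=cv2.boxPoints(r); e=[b[1]-b[0],b[2]-b[1]]; e=max(e,key=np.linalg.norm); a=(np.degrees(np.arctan2(e[1],e[0])))%180
            out.append((ce[i].round(0),np.round(r[0],1),np.round(r[1],1),'long axis deg',round(a,1),hsv[l==i].mean(0).round(),'z',q[:,2].mean().round(4)))
    return out
E
python3 - <<'E'
from h import *
s=status.observe(); print(s['time_s'],s['tool_pos'])
im,d,P=cap('wrist'); cv2.imwrite('pics/w3.png',im); np.savez('w3.npz',im=im,P=P)
for p in slips(im,P): print(*p)
E
```

```text
6.2 [ 0.48075034 -0.16826252  0.23648845]
[189. 158.] [ 429.2 -293.2] [59.7 24.5] long axis deg 20.8 [110. 193. 183.] z 0.0088
[282. 145.] [ 420.7 -199.3] [23.9 46.1] long axis deg 93.1 [ 15. 147. 207.] z 0.0089
[376. 197.] [ 479.  -106.9] [24.6 59.9] long axis deg 148.2 [ 12. 213. 149.] z 0.0089
[283. 216.] [ 492.9 -204.2] [59.6 24.3] long axis deg 88.0 [ 15. 134. 184.] z 0.0088
[293. 292.] [ 580.2 -200.4] [25.6 58.9] long axis deg 91.3 [ 15. 136. 137.] z 0.0086
[373. 356.] [ 664.5 -110.1] [60.6 16.5] long axis deg 3.4 [ 12. 214. 235.] z 0.0086
[297. 355.] [ 662.2 -201.7] [25.1 60.1] long axis deg 103.6 [ 15. 133. 185.] z 0.0085
```

View pics/w3.png

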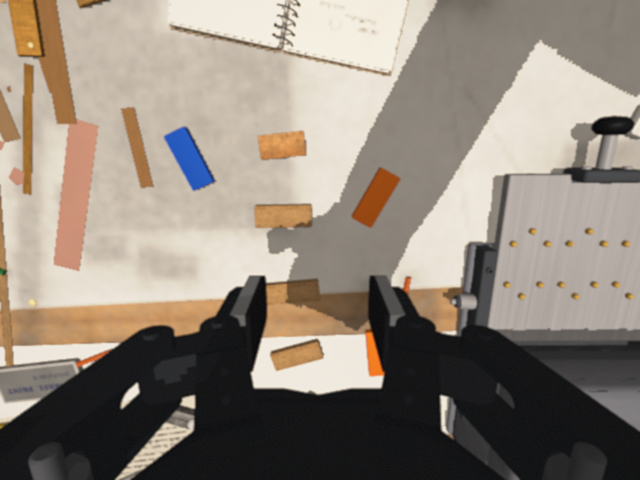

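Slip positions are fresh: tag A (493,-204) at 88°, tag B (580,-200) at 91°, tag C (662,-202) at 104°, and the offcut (46 mm) at (421,-199). I'll grasp A first.

carry_out(
  deltas=[1, -3, -9, -6.84, 1, -3, -9, -6.84, 1, -3, -9, -6.84, 1, -3, -9, -6.84, 1, -3, -9, -6.84, 1, -3, -9, -6.84, 1, -3, -9, -6.84, 1, -3, -9, -6.84, 1, -3, -9, -6.84, 1, -3, -9, -6.84, 1, -3, -9, -6.84, 1, -3, -9, -6.84, 0, 0, -9, -6.84, 0, 0, -25, 0, 0, 0, -25, 0, 0, 0, -15, 0, 0, 0, 0, 0, 0, 0, 0, 0, 0, 0, 0, 0],
  jaw=45,
)

```text
time_s: 7.83
tool_pos: [0.4945, -0.2044, 0.0571]
tcp_rot: [[0.034, 0.999, 0.001], [0.999, -0.034, -0.0], [-0.0, 0.001, -1.0]]
force: [-0.3, -0.5, 1.1]
opening: 0.523
grip_force: 0.0
```

carry_out(
  deltas=[-1.5, 0, -20, 0, 0, 0, -14, 0, 0, 0, -3, 0, 0, 0, 0, 0, 0, 0, 0, 0],
)

```text
time_s: 8.25
tool_pos: [0.4932, -0.2053, 0.0204]
tcp_rot: [[0.035, 0.999, 0.001], [0.999, -0.035, -0.001], [-0.001, 0.001, -1.0]]
force: [0.1, 0.3, -0.2]
opening: 0.53
grip_force: 0.0
```

carry_out(
  deltas=[0, 0, 0, 0, 0, 0, 0, 0, 0, 0, 0, 0, 0, 0, 0, 0, 0, 0, 0, 0],
  jaw=0,
)

```text
time_s: 8.67
tool_pos: [0.4934, -0.2056, 0.0208]
tcp_rot: [[0.036, 0.999, 0.002], [0.999, -0.036, -0.001], [-0.001, 0.002, -1.0]]
force: [-1.0, -0.3, 6.3]
opening: 0.255
grip_force: 58.8
```

carry_out(
  deltas=[0, 0, 30, 0, 0, 0, 40, 0, 0, 0, 20, 0, 4.8, 27.5, 0, 6.85, 4.8, 27.5, 0, 6.85, 4.8, 27.5, 0, 6.85, 4.8, 27.5, 0, 6.85, 4.8, 27.5, 0, 6.85, 4.8, 27.5, 0, 6.85, 4.8, 27.5, 0, 6.85, 4.8, 27.5, 0, 6.85, 4.8, 27.5, 0, 6.85, 4.8, 27.5, 0, 6.85, 4.8, 27.5, 0, 6.85, 4.8, 27.5, 0, 6.85, 4.8, 27.5, 0, 6.85, 0, 0, 0, 0, 0, 0, 0, 0, 0, 0, 0, 0, 0, 0, 0, 0],
)

```text
time_s: 10.33
tool_pos: [0.5547, 0.1515, 0.1095]
tcp_rot: [[-0.999, 0.054, -0.0], [0.054, 0.999, -0.0], [0.0, -0.0, -1.0]]
force: [0.6, -0.5, 0.5]
opening: 0.252
grip_force: 59.2
```

```bash
python3 - <<'E'
from h import *
s=status.observe(); print(s['time_s'],s['tool_pos'],s['tcp_rot'],s['opening'])
im,d,P=cap('wrist'); cv2.imwrite('pics/w4.png',im); np.savez('w4.npz',im=im,P=P)
for p in pins(im,P): print(*p)
zt=s['tool_pos'][2]
for k in (-.016,-.012,-.008): 
  for p in slips(im,P,-.003,.003,zt+k): print(k,*p)
E
```

```text
10.3333 [0.55466337 0.15151726 0.10946039] [[-9.98548489e-01  5.38599107e-02 -1.60033127e-04]
 [ 5.38599630e-02  9.98548440e-01 -3.42950758e-04]
 [ 1.41329532e-04 -3.51072340e-04 -9.99999928e-01]] 0.25185354952180306
[127. 196.] [0.5153 0.0435 0.037 ]
[222. 196.] [0.5181 0.0991 0.0371]
[318. 196.] [0.5209 0.154  0.0372]
[253. 218.] [0.5318 0.115  0.0371]
[290. 218.] [0.5329 0.1369 0.0372]
[347. 218.] [0.5346 0.1702 0.037 ]
[101. 218.] [0.5273 0.0261 0.0368]
[159. 218.] [0.5289 0.06   0.037 ]
[196. 218.] [0.5301 0.0817 0.0371]
[256. 285.] [0.575  0.1126 0.0367]
[113. 286.] [0.5706 0.0238 0.0367]
[167. 286.] [0.5723 0.0574 0.0368]
[202. 286.] [0.5735 0.0791 0.037 ]
[143. 305.] [0.5844 0.0397 0.0366]
[231. 304.] [0.5871 0.0952 0.0367]
-0.012 [318. 288.] [553.7 152.2] [33.8 60.6] long axis deg 176.6 [ 15. 133. 115.] z 0.0975
```

View pics/w4.png

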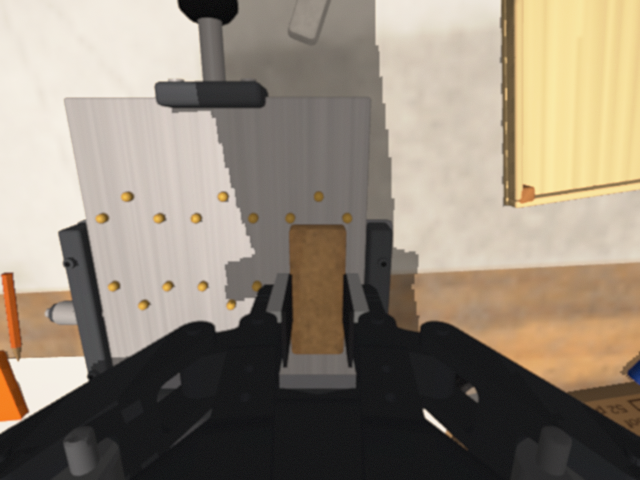

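carry_out(
  deltas=[2, 0.3, -20, 0.2, 0, 0, -15, 0, 0, 0, -8, 0, 0, 0, -6, 0, 0, 0, -4, 0, 0, 0, -2.5, 0, 0, 0, 0, 0, 0, 0, 0, 0],
)

```text
time_s: 11.05
tool_pos: [0.5572, 0.1528, 0.0542]
tcp_rot: [[-0.999, 0.049, 0.001], [0.049, 0.999, 0.0], [-0.001, 0.0, -1.0]]
force: [-1.2, -0.1, -0.9]
opening: 0.254
grip_force: 59.2
```

carry_out(
  deltas=[0, 0, -1, 0, 0, 0, 0, 0, 0, 0, 0, 0],
)

```text
time_s: 11.3
tool_pos: [0.5571, 0.1528, 0.0531]
tcp_rot: [[-0.999, 0.048, 0.001], [0.048, 0.999, 0.0], [-0.001, 0.0, -1.0]]
force: [-0.3, -0.1, 0.3]
opening: 0.256
grip_force: 59.2
```

carry_out(
  deltas=[0, 0, 0, 0, 0, 0, 0, 0, 0, 0, 0, 0, 0, 0, 10, 0, 0, 0, 35, 0, 0, 0, 40, 0, 0, 0, 40, 0, 0, 0, 40, 0, 0, 0, 0, 0, 0, 0, 0, 0],
  jaw=36,
)

```text
time_s: 12.13
tool_pos: [0.5589, 0.1531, 0.2217]
tcp_rot: [[-0.999, 0.048, 0.007], [0.048, 0.999, 0.001], [-0.007, 0.001, -1.0]]
force: [0.7, 0.7, -1.0]
opening: 0.42
grip_force: 0.0
```

```bash
python3 - <<'E'
from h import *
s=status.observe(); print(s['time_s'],s['tool_pos'],s['tcp_rot'],s['opening'])
im,d,P=cap('wrist'); np.savez('w5.npz',im=im,P=P)
for p in slips(im,P,.036,.047): print(*p)
E
```

```text
12.1333 [0.55886524 0.15307114 0.22166293] [[-9.98799391e-01  4.84887613e-02  6.97258239e-03]
 [ 4.84967788e-02  9.98822853e-01  9.85317206e-04]
 [-6.91659783e-03  1.32228201e-03 -9.99975206e-01]] 0.41955928281121546
[249.  60.] [433.9 107.1] [43.1 28.8] long axis deg 13.9 [37. 26. 70.] z 0.0408
[317. 206.] [555.5 153.6] [23.8 59.6] long axis deg 176.7 [ 15. 131. 115.] z 0.0408
```

carry_out(
  deltas=[0, -27.2, 0, -6.6, 0, -27.2, 0, -6.6, 0, -27.2, 0, -6.6, 0, -27.2, 0, -6.6, 0, -27.2, 0, -6.6, 0, -27.2, 0, -6.6, 0, -27.2, 0, -6.6, 0, -27.2, -12, -6.6, 0, -27.2, -12, -6.6, 6, -27.2, -12, -6.6, 6, -27.2, -12, -6.6, 6, -27.2, -12, -6.6, 5, -27.2, -12, -6.6, 0, 0, -30, 0, 0, 0, -30, 0, 0, 0, -25, 0, 0, 0, 0, 0, 0, 0, 0, 0, 0, 0, 0, 0],
  jaw=45,
)

```text
time_s: 13.77
tool_pos: [0.58, -0.2008, 0.0612]
tcp_rot: [[-0.025, 1.0, -0.0], [1.0, 0.025, 0.0], [0.0, -0.0, -1.0]]
force: [0.2, -0.6, -0.2]
opening: 0.524
grip_force: 0.0
```

carry_out(
  deltas=[0, 0, -25, 0, 0, 0, -13, 0, 0, 0, -3, 0, 0, 0, 0, 0, 0, 0, 0, 0],
)

```text
time_s: 14.18
tool_pos: [0.581, -0.2012, 0.0215]
tcp_rot: [[-0.025, 1.0, 0.002], [1.0, 0.025, -0.001], [-0.001, 0.002, -1.0]]
force: [0.4, 0.1, 0.6]
opening: 0.527
grip_force: 0.0
```

carry_out(
  deltas=[0, 0, 0, 0, 0, 0, 0, 0, 0, 0, 0, 0, 0, 0, 0, 0, 0, 0, 0, 0],
  jaw=0,
)

```text
time_s: 14.6
tool_pos: [0.581, -0.2014, 0.0217]
tcp_rot: [[-0.025, 1.0, 0.003], [1.0, 0.025, -0.001], [-0.001, 0.003, -1.0]]
force: [-2.0, 1.0, 5.7]
opening: 0.253
grip_force: 58.6
```

carry_out(
  deltas=[0, 0, 30, 0, 0, 0, 40, 0, -7, 0, 20, 0, -7, 22.9, 0, 6.58, -7, 22.9, 0, 6.58, -7, 22.9, 0, 6.58, 0, 22.9, 0, 6.58, 0, 22.9, 0, 6.58, 0, 22.9, 0, 6.58, 0, 22.9, 0, 6.58, 0, 22.9, 0, 6.58, 0, 22.9, 0, 6.58, 0, 22.9, 0, 6.58, 0, 22.9, 0, 6.58, 0, 22.9, 0, 6.58, 0, 22.9, 0, 6.58, 0, 0, 0, 0, 0, 0, 0, 0, 0, 0, 0, 0, 0, 0, 0, 0],
)

```text
time_s: 16.27
tool_pos: [0.5521, 0.096, 0.1101]
tcp_rot: [[-0.998, 0.055, 0.0], [0.055, 0.998, -0.0], [-0.0, -0.0, -1.0]]
force: [-0.6, 0.2, 0.2]
opening: 0.252
grip_force: 59.0
```

```bash
cat > nest.py <<'E'
from h import *
s=status.observe(); print(s['time_s'],s['tool_pos'],s['tcp_rot'][0],s['opening'])
im,d,P=cap('wrist'); cv2.imwrite('pics/last.png',im)
for p in pins(im,P): print(*p)
for k in (-.014,-.0115): 
  for p in slips(im,P,-.003,.003,s['tool_pos'][2]+k): print(k,*p)
E
python3 nest.py
```

```text
16.2667 [0.55205971 0.0960138  0.11006525] [-9.98489974e-01  5.49325355e-02  4.34344542e-04] 0.25184312372389245
[222. 195.] [0.5151 0.043  0.0372]
[317. 195.] [0.518  0.098  0.0372]
[413. 195.] [0.521  0.1532 0.0371]
[195. 217.] [0.527  0.0257 0.0371]
[252. 217.] [0.5289 0.0592 0.037 ]
[289. 217.] [0.5301 0.0808 0.0369]
[346. 217.] [0.5317 0.1142 0.037 ]
[383. 217.] [0.5329 0.1359 0.0369]
[202. 285.] [0.5707 0.0233 0.0366]
[256. 285.] [0.5723 0.057  0.0368]
[379. 285.] [0.5764 0.1336 0.0366]
[230. 303.] [0.5841 0.0392 0.0368]
-0.014 [317. 290.] [552.   96.3] [24.1 60.2] long axis deg 177.3 [ 15. 134. 114.] z 0.0972
-0.0115 [317. 290.] [551.9  96.9] [34.1 60.2] long axis deg 179.0 [ 15. 133. 114.] z 0.0973
```

carry_out(
  deltas=[0.6, 0, -20, 0, 0, 0, -15, 0, 0, 0, -8, 0, 0, 0, -6, 0, 0, 0, -4, 0, 0, 0, -2.5, 0, 0, 0, 0, 0, 0, 0, 0, 0],
)

```text
time_s: 16.98
tool_pos: [0.5528, 0.0968, 0.0547]
tcp_rot: [[-0.999, 0.053, 0.001], [0.053, 0.999, 0.0], [-0.001, 0.0, -1.0]]
force: [-0.8, 0.1, -0.0]
opening: 0.255
grip_force: 59.0
```

carry_out(
  deltas=[0, 0, -1, 0, 0, 0, 0, 0, 0, 0, 0, 0],
)

```text
time_s: 17.23
tool_pos: [0.5529, 0.0969, 0.0537]
tcp_rot: [[-0.999, 0.053, 0.001], [0.053, 0.999, 0.0], [-0.001, 0.0, -1.0]]
force: [0.5, 1.2, 1.8]
opening: 0.253
grip_force: 59.1
```

carry_out(
  deltas=[0, 0, 0, 0, 0, 0, 0, 0, 0, 0, 0, 0, 0, 0, 10, 0, 0, 0, 35, 0, 0, 0, 40, 0, 0, 0, 40, 0, 0, 0, 40, 0, 0, 0, 0, 0, 0, 0, 0, 0],
  jaw=36,
)

```text
time_s: 18.07
tool_pos: [0.5545, 0.097, 0.222]
tcp_rot: [[-0.999, 0.053, 0.007], [0.053, 0.999, 0.0], [-0.007, 0.001, -1.0]]
force: [0.6, -0.2, -1.0]
opening: 0.422
grip_force: 0.0
```

```bash
python3 - <<'E'
from h import *
s=status.observe(); print(s['time_s'],s['tool_pos'],s['tcp_rot'][0])
im,d,P=cap('wrist')
for p in slips(im,P,.036,.047): print(*p)
E
```

```text
18.0667 [0.55445176 0.09695959 0.22204528] [-0.99856938  0.05302178  0.00691967]
[316.  62.] [434.4 103.1] [28.3 45.1] long axis deg 177.1 [35. 26. 68.] z 0.0409
[317. 207.] [552.7  97.2] [23.7 60.3] long axis deg 177.5 [ 15. 131. 114.] z 0.0408
[379. 207.] [555.7 153.3] [24.2 60.3] long axis deg 177.0 [ 15. 132. 132.] z 0.0408
```

carry_out(
  deltas=[0, -24.9, 0, -6.1, 0, -24.9, 0, -6.1, 0, -24.9, 0, -6.1, 0, -24.9, 0, -6.1, 0, -24.9, 0, -6.1, 0, -24.9, 0, -6.1, 0, -24.9, 0, -6.1, 22, -24.9, -10, -6.1, 22, -24.9, -10, -6.1, 22, -24.9, -10, -6.1, 22, -24.9, -10, -6.1, 21.5, -24.9, -10, -6.1, 0, 0, -35, 0, 0, 0, -35, 0, 0, 0, -35, 0, 0, 0, 0, 0, 0, 0, 0, 0, 0, 0, 0, 0],
  jaw=45,
)

```text
time_s: 19.62
tool_pos: [0.6622, -0.202, 0.0641]
tcp_rot: [[-0.238, 0.971, 0.0], [0.971, 0.238, -0.0], [-0.0, 0.0, -1.0]]
force: [0.5, -0.4, 0.4]
opening: 0.525
grip_force: 0.0
```

carry_out(
  deltas=[0, 0, -25, 0, 0, 0, -15, 0, 0, 0, -4, 0, 0, 0, 0, 0, 0, 0, 0, 0],
)

```text
time_s: 20.03
tool_pos: [0.6633, -0.2024, 0.0216]
tcp_rot: [[-0.238, 0.971, 0.003], [0.971, 0.238, -0.001], [-0.002, 0.002, -1.0]]
force: [0.7, 0.7, 1.2]
opening: 0.531
grip_force: 0.0
```

carry_out(
  deltas=[0, 0, 0, 0, 0, 0, 0, 0, 0, 0, 0, 0, 0, 0, 0, 0, 0, 0, 0, 0],
  jaw=0,
)

```text
time_s: 20.45
tool_pos: [0.6634, -0.2025, 0.0216]
tcp_rot: [[-0.238, 0.971, 0.003], [0.971, 0.238, -0.001], [-0.002, 0.003, -1.0]]
force: [-0.3, 0.8, 5.6]
opening: 0.254
grip_force: 58.8
```

carry_out(
  deltas=[0, 0, 30, 0, 0, 0, 40, 0, 0, 0, 19, 0, -22.7, 15, 0, 6.1, -22.7, 15, 0, 6.1, -22.7, 15, 0, 6.1, -22.7, 15, 0, 6.1, -22.7, 15, 0, 6.1, 0, 24, 0, 6.1, 0, 24, 0, 6.1, 0, 24, 0, 6.1, 0, 24, 0, 6.1, 0, 24, 0, 6.1, 0, 24, 0, 6.1, 0, 24, 0, 6.1, 0, 0, 0, 0, 0, 0, 0, 0, 0, 0, 0, 0, 0, 0, 0, 0],
)

```text
time_s: 22.03
tool_pos: [0.5487, 0.0402, 0.1086]
tcp_rot: [[-0.998, 0.055, 0.001], [0.055, 0.998, -0.0], [-0.001, -0.0, -1.0]]
force: [-0.5, -0.6, -0.1]
opening: 0.252
grip_force: 59.0
```

```bash
python3 nest.py
```

```text
22.0333 [0.5487276  0.04018131 0.10859518] [-9.98492221e-01  5.48903197e-02  5.80143638e-04] 0.2524643894294002
[317. 196.] [0.5149 0.0421 0.0372]
[413. 196.] [0.518  0.0973 0.0367]
[510. 196.] [0.5211 0.1528 0.0368]
[346. 218.] [0.5286 0.0583 0.0369]
[383. 218.] [0.5299 0.0798 0.0371]
[289. 218.] [0.527  0.025  0.0369]
[478. 218.] [0.533  0.1352 0.0368]
[380. 286.] [0.5733 0.0777 0.0365]
[469. 286.] [0.5764 0.133  0.0366]
-0.014 [317. 289.] [548.7  40.3] [24.1 60.8] long axis deg 176.6 [ 15. 135. 114.] z 0.0958
-0.0115 [317. 290.] [548.7  40.2] [34.4 60.6] long axis deg 175.5 [ 15. 132. 113.] z 0.0959
```

carry_out(
  deltas=[0.8, 0, -20, 0, 0, 0, -14, 0, 0, 0, -8, 0, 0, 0, -6, 0, 0, 0, -4, 0, 0, 0, -2, 0, 0, 0, 0, 0, 0, 0, 0, 0],
)

```text
time_s: 22.75
tool_pos: [0.5496, 0.041, 0.0547]
tcp_rot: [[-0.999, 0.053, 0.001], [0.053, 0.999, -0.0], [-0.001, -0.0, -1.0]]
force: [0.3, -0.2, 0.4]
opening: 0.247
grip_force: 59.0
```

carry_out(
  deltas=[0, 0, -1, 0, 0, 0, 0, 0, 0, 0, 0, 0],
)

```text
time_s: 23.0
tool_pos: [0.5496, 0.0411, 0.0537]
tcp_rot: [[-0.999, 0.053, 0.001], [0.053, 0.999, -0.0], [-0.001, -0.0, -1.0]]
force: [0.2, 0.5, 0.9]
opening: 0.253
grip_force: 59.1
```

carry_out(
  deltas=[0, 0, 0, 0, 0, 0, 0, 0, 0, 0, 0, 0, 0, 0, 10, 0, 0, 0, 35, 0, 0, 0, 40, 0, 0, 0, 40, 0, -26, 15, 40, 0, -27, 15, 0, 0, -27, 15, 0, 0, -27, 16, 0, 0, 0, 0, 0, 0, 0, 0, 0, 0, 0, 0, 0, 0],
  jaw=36,
)

```text
time_s: 24.17
tool_pos: [0.4474, 0.0996, 0.2125]
tcp_rot: [[-0.999, 0.053, 0.002], [0.053, 0.999, -0.0], [-0.002, -0.0, -1.0]]
force: [-0.1, 0.2, -0.2]
opening: 0.422
grip_force: 0.0
```

```bash
python3 - <<'E'
from h import *
s=status.observe(); print(s['time_s'],s['tool_pos'],s['tcp_rot'][0])
im,d,P=cap('wrist')
for p in slips(im,P,.036,.047): print(*p)
for p in pins(im,P): print(*p)
E
```

```text
24.1667 [0.4473793  0.09955083 0.21246759] [-0.99860616  0.05274091  0.00203112]
[321. 199.] [435.  108.5] [38.6 47.5] long axis deg 177.9 [37. 25. 60.] z 0.041
[320. 318.] [552.7  97. ] [23.1 61.2] long axis deg 177.5 [ 15. 134. 112.] z 0.0406
[279. 298.] [0.5278 0.0592 0.0368]
[302. 297.] [0.529  0.081  0.0372]
[337. 298.] [0.5308 0.1143 0.0369]
[280. 338.] [0.5722 0.0564 0.0367]
[303. 337.] [0.5723 0.079  0.0367]
[336. 338.] [0.5753 0.1117 0.0361]
[359. 338.] [0.5757 0.1343 0.0362]
[274. 340.] [0.5718 0.051  0.0405]
[273. 344.] [0.5766 0.0494 0.0405]
[470. 442.] [0.7108 0.2528 0.0365]
```

carry_out(
  deltas=[-4.5, 2.6, -30, 0, 0, 0, -35, 0, 0, 0, -35, 0, 0, 0, -35, 0, 0, 0, -25, 0, 0, 0, -12, 0, 0, 0, 0, 0, 0, 0, 0, 0],
  jaw=45,
)

```text
time_s: 24.88
tool_pos: [0.4424, 0.1017, 0.039]
tcp_rot: [[-0.999, 0.054, -0.002], [0.054, 0.999, -0.0], [0.002, -0.0, -1.0]]
force: [0.1, 0.2, 0.1]
opening: 0.529
grip_force: 0.0
```

```bash
python3 - <<'E'
from h import *
s=status.observe(); print(s['time_s'],s['tool_pos'])
im,d,P=cap('top'); 
for p in slips(im,P,.034,.048): print(*p)
m=(P[...,2]>.036)&(P[...,2]<.06)&(abs(P[...,0]-.55)<.035)&(abs(P[...,1]-.04)<.015); print(m.sum(),P[m].mean(0),P[m].min(0),P[m].max(0))
E
```

```text
24.8833 [0.442382   0.10166882 0.03898281]
174 [0.54822529 0.03888146 0.0408101 ] [0.51834564 0.02539348 0.03601117] [0.58258961 0.05494699 0.04676813]
```

carry_out(
  deltas=[0, 0, 0, 0, 0, 0, 0, 0, 0, 0, 0, 0, 0, 0, 0, 0, 0, 0, 0, 0],
  jaw=0,
)

```text
time_s: 25.35
tool_pos: [0.4432, 0.102, 0.0408]
tcp_rot: [[-0.999, 0.053, 0.003], [0.053, 0.999, -0.0], [-0.003, -0.0, -1.0]]
force: [0.1, -0.5, 6.3]
opening: 0.114
grip_force: 58.6
```

carry_out(
  deltas=[5, -0.3, 0, 0, 8, -0.4, 0, 0, 8, -0.4, 0, 0, 8, -0.4, 0, 0, 8, -0.4, 0, 0, 8, -0.4, 0, 0, 8, -0.5, 0, 0, 8, -0.4, 0, 0, 8, -0.4, 0, 0, 8, -0.4, 0, 0, 8, -0.4, 0, 0, 8, -0.4, 0, 0, 6, -0.3, 0, 0, 4, -0.2, 0, 0, 3, -0.2, 0, 0, 0, 0, 0, 0, 0, 0, 0, 0],
)

```text
time_s: 26.77
tool_pos: [0.5481, 0.0964, 0.0409]
tcp_rot: [[-0.999, 0.053, 0.001], [0.053, 0.999, -0.001], [-0.001, -0.001, -1.0]]
force: [-3.4, -0.6, 7.9]
opening: 0.112
grip_force: 59.3
```

carry_out(
  deltas=[1, 0, 0, 0, 0, 0, 0, 0, 0, 0, 0, 0],
)

```text
time_s: 27.02
tool_pos: [0.5481, 0.0965, 0.0408]
tcp_rot: [[-0.999, 0.053, -0.001], [0.053, 0.999, -0.001], [0.001, -0.001, -1.0]]
force: [-4.8, -1.4, 10.0]
opening: 0.115
grip_force: 59.7
```

carry_out(
  deltas=[0, 0, 0, 0, 0, 0, 0, 0, 0, 0, 0, 0, 0, 0, 0, 0, 0, 0, 30, 0, 0, 0, 40, 0, 0, 0, 40, 0, 0, 0, 40, 0, 0, 0, 40, 0, 0, 0, 40, 0, 0, 0, 40, 0, 0, 0, 30, 0, 0, 0, 0, 0, 0, 0, 0, 0],
  jaw=45,
)

```text
time_s: 28.18
tool_pos: [0.5503, 0.0967, 0.3416]
tcp_rot: [[-0.999, 0.053, 0.005], [0.053, 0.999, 0.0], [-0.005, 0.0, -1.0]]
force: [-0.7, -0.3, -0.9]
opening: 0.523
grip_force: 0.0
```

```bash
python3 - <<'E'
from h import *
s=status.observe(); print(s['time_s'],s['tool_pos'],s['joints'])
im,d,P=cap('wrist'); 
for p in pins(im,P): print(*p)
m=(P[...,2]>.045)&(P[...,2]<.056)&(abs(P[...,0]-.56)<.03)&(abs(P[...,1]-.096)<.035)
print('block',P[m].min(0),P[m].max(0),m.sum())
m=(P[...,2]>.265)&(P[...,2]<.30)&(P[...,0]>.63)&(P[...,0]<.67);print(m.sum(), P[m].mean(0) if m.any() else 0)
E
```

```text
28.1833 [0.55025049 0.09674551 0.34157626] [2.40073427e+00 1.70364231e+01 2.64158327e-01 7.29652336e+01
 2.28973471e-03 5.44016683e+00]
[274. 249.] [0.6263 0.0371 0.0399]
[317. 249.] [0.6288 0.093  0.0401]
[359. 249.] [0.6312 0.1483 0.0398]
[369. 252.] [0.6355 0.1597 0.0397]
[460. 265.] [0.6638 0.2838 0.0312]
block [0.53036269 0.06999149 0.04516591] [0.57431946 0.12203534 0.0518119 ] 421
79 [0.64585314 0.09200057 0.27575479]
```

carry_out(
  deltas=[0, 0, 0, 0, 0, 0, 0, 0, 0, 0, 0, 0, 21, -1.2, 0, 0, 21, -1.2, 0, 0, 21, -1.2, 0, 0, 21, -1.2, 0, 0, 21, -1.2, 0, 0, 0, 0, -12, 0, 0, 0, -8, 0, 0, 0, 0, 0, 0, 0, 0, 0, 0, 0, 0, 0],
  jaw=0,
)

```text
time_s: 29.32
tool_pos: [0.6536, 0.0908, 0.3199]
tcp_rot: [[-0.999, 0.053, -0.0], [0.053, 0.999, -0.0], [0.0, -0.0, -1.0]]
force: [-0.1, -0.4, -0.8]
opening: 0.002
grip_force: 0.0
```

carry_out(
  deltas=[1, 0, -6, 0, 0, 0, -5, 0, 0, 0, -3, 0, -4.8, 0.25, -5.7, 0, -4.9, 0.25, -5.7, 0, -4.3, 0.2, -6.2, 0, -4.2, 0.2, -6.2, 0, 0, 0, 0, 0, 0, 0, 0, 0],
)

```text
time_s: 30.07
tool_pos: [0.635, 0.0918, 0.2829]
tcp_rot: [[-0.999, 0.053, -0.002], [0.053, 0.999, 0.0], [0.002, 0.0, -1.0]]
force: [-7.3, 0.2, 9.1]
opening: -0.004
grip_force: 4.7
```

carry_out(
  deltas=[-3.6, 0.2, -6.6, 0, -3.6, 0.2, -6.6, 0, -2.9, 0.1, -6.9, 0, -2.9, 0.1, -6.9, 0, -2.2, 0.1, -7.1, 0, -2.2, 0.1, -7.2, 0, -1.5, 0.1, -7.3, 0, -1.5, 0.1, -7.4, 0, -0.8, 0, -7.4, 0, -0.7, 0, -7.5, 0, 0, 0, -7, 0, 0, 0, -4, 0, 0, 0, 0, 0],
)

```text
time_s: 31.15
tool_pos: [0.6133, 0.0929, 0.1995]
tcp_rot: [[-0.999, 0.053, -0.003], [0.053, 0.999, 0.001], [0.003, 0.0, -1.0]]
force: [-3.7, 0.2, 5.3]
opening: -0.001
grip_force: 2.9
```

carry_out(
  deltas=[0, 0, -2, 0, 0, 0, -1.5, 0, 0, 0, 0, 0, 0, 0, 0, 0],
)

```text
time_s: 31.48
tool_pos: [0.6137, 0.0929, 0.1975]
tcp_rot: [[-0.999, 0.053, -0.001], [0.053, 0.999, 0.0], [0.001, 0.0, -1.0]]
force: [-5.8, 0.5, 8.7]
opening: -0.003
grip_force: 4.5
```

carry_out(
  deltas=[0, 0, -2, 0, 0, 0, -1, 0, 0, 0, 0, 0, 0, 0, 0, 0],
)

```text
time_s: 31.82
tool_pos: [0.6138, 0.0929, 0.197]
tcp_rot: [[-0.999, 0.053, 0.001], [0.053, 0.999, 0.0], [-0.001, 0.0, -1.0]]
force: [-10.7, -0.8, 21.9]
opening: 0.0
grip_force: 11.2
```

At the stop: 22 N and no further travel. Now I'll let the lever up gently along the same arc.

carry_out(
  deltas=[0, 0, 6, 0, 0, 0, 8, 0, 0, 0, 8, 0, 1, 0, 8, 0, 1.5, -0.1, 8, 0, 1.5, -0.1, 8, 0, 2.2, -0.1, 7.5, 0, 2.2, -0.1, 7.5, 0, 2.9, -0.1, 7, 0, 2.9, -0.1, 7, 0, 3.6, -0.2, 7, 0, 3.6, -0.2, 7, 0, 4.2, -0.2, 6.5, 0, 4.2, -0.2, 6.5, 0, 4.8, -0.2, 6, 0, 4.8, -0.2, 6, 0, 0, 0, 10, 0, 0, 0, 20, 0, 0, 0, 0, 0, 0, 0, 0, 0],
)

```text
time_s: 33.48
tool_pos: [0.6545, 0.0908, 0.3382]
tcp_rot: [[-0.999, 0.053, 0.001], [0.053, 0.999, 0.0], [-0.001, 0.0, -1.0]]
force: [-1.1, 0.1, -0.6]
opening: 0.001
grip_force: 0.0
```

carry_out(
  deltas=[-21, 1.2, 0, 0, -21, 1.2, 0, 0, -21, 1.2, 0, 0, -21, 1.2, 0, 0, -22.5, 1.2, 0, 0, 0, 0, -40, 0, 0, 0, -40, 0, 0, 0, 0, 0, 0, 0, 0, 0, 0, 0, 0, 0],
  jaw=45,
)

```text
time_s: 34.32
tool_pos: [0.5485, 0.0968, 0.2587]
tcp_rot: [[-0.999, 0.053, 0.001], [0.053, 0.999, 0.0], [-0.001, 0.0, -1.0]]
force: [1.0, -0.9, 0.6]
opening: 0.525
grip_force: 0.0
```

```bash
python3 - <<'E'
from h import *
s=status.observe(); print(s['time_s'],s['tool_pos'])
im,d,P=cap('scene'); cv2.imwrite('pics/s2.png',im)
m=(P[...,2]>.16)&(P[...,2]<.30)&(abs(P[...,1]-.091)<.05)&(abs(P[...,0]-.64)<.03)&(im.max(2)<60); print(m.sum(),P[m].mean(0),P[m].max(0))
im,d,P=cap('wrist'); cv2.imwrite('pics/w6.png',im)
E
```

```text
34.3167 [0.54846373 0.09676218 0.25866281]
174 [0.66228088 0.08467997 0.28682708] [0.66982305 0.12862422 0.29241837]
```

View pics/s2.png

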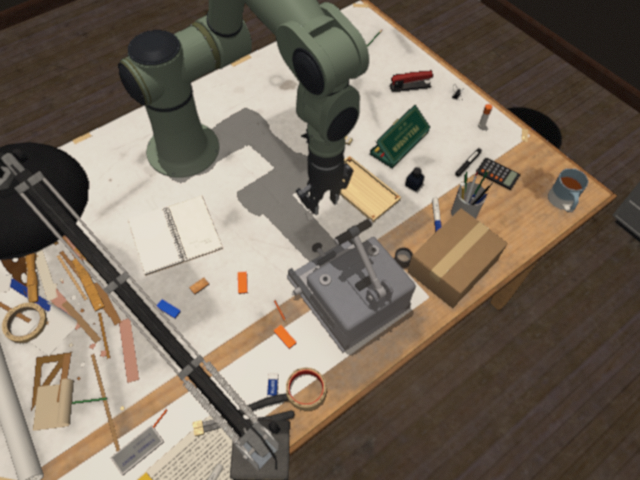

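The picture shows the lever back up (crossbar at about (352,232)), the tags loaded, and the offcut undisturbed at (199,286). Next I'll pull the bed out again.

carry_out(
  deltas=[0, 0, -40, 0, 0, 0, -40, 0, 0, 0, -40, 0, 0, 0, -40, 0, 0, 0, -35, 0, 0, 0, -16, 0, 0, 0, -7, 0, 0, 0, 0, 0, 0, 0, 0, 0],
)

```text
time_s: 35.17
tool_pos: [0.5498, 0.0968, 0.041]
tcp_rot: [[-0.999, 0.053, 0.003], [0.053, 0.999, 0.0], [-0.003, 0.0, -1.0]]
force: [0.7, 1.0, 0.7]
opening: 0.521
grip_force: 0.0
```

carry_out(
  deltas=[0, 0, 0, 0, 0, 0, 0, 0, 0, 0, 0, 0, 0, 0, 0, 0, 0, 0, 0, 0],
  jaw=0,
)

```text
time_s: 35.58
tool_pos: [0.5493, 0.0964, 0.0413]
tcp_rot: [[-0.999, 0.053, 0.003], [0.053, 0.999, -0.001], [-0.003, -0.001, -1.0]]
force: [-0.4, -1.5, 6.1]
opening: 0.113
grip_force: 58.6
```

carry_out(
  deltas=[-5, 0.3, 0, 0, -8, 0.4, 0, 0, -8, 0.4, 0, 0, -8, 0.4, 0, 0, -8, 0.4, 0, 0, -8, 0.4, 0, 0, -8, 0.5, 0, 0, -8, 0.4, 0, 0, -8, 0.4, 0, 0, -8, 0.4, 0, 0, -8, 0.4, 0, 0, -8, 0.4, 0, 0, -6, 0.3, 0, 0, -4, 0.2, 0, 0, -3, 0.2, 0, 0, 0, 0, 0, 0, 0, 0, 0, 0],
)

```text
time_s: 37.0
tool_pos: [0.4444, 0.102, 0.0412]
tcp_rot: [[-0.999, 0.053, 0.006], [0.053, 0.999, -0.001], [-0.006, -0.001, -1.0]]
force: [3.0, -2.0, 7.6]
opening: 0.111
grip_force: 61.5
```

carry_out(
  deltas=[0, 0, 0, 0, 0, 0, 0, 0, 0, 0, 0, 0, 0, 0, 40, 0, 0, 0, 40, 0, 0, 15, 40, 0, 0, 15, 40, 0, 0, 15, 40, 0, 0, 0, 0, 0, 0, 0, 0, 0, 0, 0, 0, 0],
  jaw=45,
)

```text
time_s: 37.92
tool_pos: [0.441, 0.1462, 0.2358]
tcp_rot: [[-0.999, 0.053, -0.001], [0.053, 0.999, -0.0], [0.001, -0.0, -1.0]]
force: [-0.2, 0.7, -0.8]
opening: 0.53
grip_force: 0.0
```

```bash
cat >> h.py <<'E'
def tray(P):
    m=((P[...,2]>.0085)&(P[...,2]<.024)&(P[...,1]>.2)&(P[...,1]<.45)&(P[...,0]>.25)&(P[...,0]<.62)).astype(np.uint8)
    n,l,st,_=cv2.connectedComponentsWithStats(cv2.dilate(m,np.ones((3,3),np.uint8))); out=[]
    for i in range(1,n):
        if st[i][4]<150: continue
        q=P[(l==i)&(m>0)]; out.append(cv2.minAreaRect((q[:,:2]*1000).astype(np.float32)))
    return out
E
python3 - <<'E'
from h import *
s=status.observe(); print(s['time_s'],s['tool_pos'])
im,d,P=cap('wrist'); cv2.imwrite('pics/w7.png',im)
for p in slips(im,P,.036,.047): print(*p)
print(tray(P))
for p in pins(im,P): print(*p)
E
```

```text
37.9167 [0.44103313 0.14615085 0.23584457]
[272. 202.] [434.3 103.5] [28.1 47.1] long axis deg 177.5 [37. 25. 89.] z 0.0409
[627. 261.] [511.3 449.6] [40.9 22.6] long axis deg 5.9 [110.  73.  32.] z 0.0415
[277. 317.] [555.7  97.6] [23.7 67.2] long axis deg 177.5 [ 15. 134. 180.] z 0.0405
[330. 316.] [557.  153.7] [23.3 63.8] long axis deg 177.2 [ 15. 133. 118.] z 0.0406
[623. 386.] [662.3 472. ] [16.3 59.9] long axis deg 166.0 [17. 30. 82.] z 0.0414
[((278.2069091796875, 410.4262390136719), (27.511417388916016, 12.802319526672363), 86.94346618652344), ((431.7781677246094, 326.7179260253906), (205.1946258544922, 115.127197265625), 5.887915134429932), ((388.3891296386719, 439.47308349609375), (89.32392883300781, 21.368999481201172), 1.2039949893951416), ((511.2823791503906, 441.55047607421875), (14.023863792419434, 42.40501022338867), 86.51775360107422), ((611.775390625, 445.2109680175781), (14.90902042388916, 29.448949813842773), 52.77720642089844)]
[291. 296.] [0.5311 0.1148 0.0368]
[312. 296.] [0.5322 0.1363 0.0363]
[345. 295.] [0.5337 0.1701 0.0366]
[313. 333.] [0.5755 0.1347 0.0369]
```

View pics/w7.png

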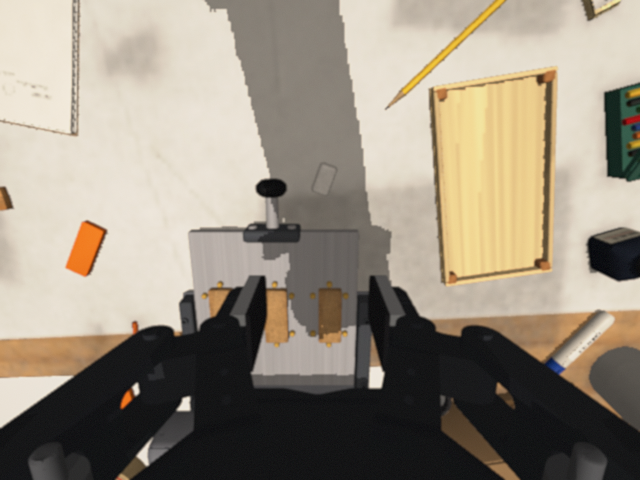

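Stamped tags are in view at (223,300), (277,317) and (330,316), and the tray at (497,175) measures centre (432,327) mm, yaw 5.9°. First I'll pick up the left tag.

carry_out(
  deltas=[29, 1.8, 0, 0, 29, 1.8, 0, 0, 29, 1.7, 0, 0, 28, 1.7, -10, 0, 0, 0, -40, 0, 0, 0, -40, 0, 0, 0, -40, 0, 0, 0, -25, 0, 0, 0, -10, 0, 0, 0, 0, 0, 0, 0, 0, 0],
  jaw=36,
)

```text
time_s: 38.88
tool_pos: [0.5564, 0.1528, 0.071]
tcp_rot: [[-0.999, 0.054, -0.002], [0.054, 0.999, -0.0], [0.002, -0.0, -1.0]]
force: [0.3, 0.5, 0.2]
opening: 0.425
grip_force: 0.0
```

carry_out(
  deltas=[0, 0, -10, 0, 0, 0, -5, 0, 0, 0, -2, 0, 0, 0, 0, 0],
)

```text
time_s: 39.22
tool_pos: [0.557, 0.1532, 0.0546]
tcp_rot: [[-0.999, 0.053, 0.0], [0.053, 0.999, 0.0], [-0.0, 0.0, -1.0]]
force: [-0.9, -0.3, 0.8]
opening: 0.42
grip_force: 0.0
```

carry_out(
  deltas=[0, 0, 0, 0, 0, 0, 0, 0, 0, 0, 0, 0, 0, 0, 0, 0, 0, 0, 0, 0],
  jaw=0,
)

```text
time_s: 39.63
tool_pos: [0.5573, 0.1532, 0.0553]
tcp_rot: [[-0.999, 0.053, 0.001], [0.053, 0.999, 0.0], [-0.001, 0.0, -1.0]]
force: [-0.9, -0.9, 5.9]
opening: 0.243
grip_force: 59.0
```

carry_out(
  deltas=[0, 0, 25, 0, 0, 0, 35, 0, -6, 15, 0, 0, -6, 15, 0, -6.75, -6, 15, 0, -6.75, -6, 15, 0, -6.75, -6, 15, 0, -6.75, -6, 15, 0, -6.75, -6, 15, 0, -6.75, -6, 15, 0, -6.75, -6, 15, 0, -6.75, -6, 15, 0, -6.75, -6, 15, 0, -6.75, -5, 14, 0, -6.75, 0, 0, 0, -6.75, 0, 0, 0, 0, 0, 0, 0, 0, 0, 0, 0, 0],
)

```text
time_s: 41.13
tool_pos: [0.486, 0.3318, 0.1143]
tcp_rot: [[-0.106, 0.994, -0.0], [0.994, 0.106, -0.0], [-0.0, -0.0, -1.0]]
force: [-0.1, -0.3, -0.1]
opening: 0.246
grip_force: 58.8
```

```bash
cat > tr.py <<'E'
from h import *
s=status.observe(); print(s['time_s'],s['tool_pos'],s['tcp_rot'][0])
im,d,P=cap('wrist'); cv2.imwrite('pics/tr.png',im)
print(*[t for t in tray(P) if max(t[1])>90])
for k in (-.013,): 
  for p in slips(im,P,-.003,.003,s['tool_pos'][2]+k): print(k,*p)
m=(P[...,2]>.003)&(P[...,2]<.0075)&(P[...,1]>.24)&(P[...,1]<.41);print(P[m].min(0),P[m].max(0))
im,d,P=cap('top'); cv2.imwrite('pics/trt.png',im); print(*[t for t in tray(P) if max(t[1])>90])
E
python3 tr.py
```

```text
41.1333 [0.48596196 0.33180214 0.11433915] [-1.05741013e-01  9.94393693e-01 -1.43120828e-04]
((429.3379821777344, 312.31280517578125), (205.49607849121094, 114.69576263427734), 3.951767683029175)
-0.013 [318. 286.] [486.2 333.1] [24.2 60.4] long axis deg 96.3 [ 15. 134. 116.] z 0.0999
[0.26504106 0.24015519 0.00300044] [0.70717524 0.40993541 0.00749963]
((421.43890380859375, 308.7915344238281), (218.03616333007812, 128.96194458007812), 8.47236442565918)
```

```bash
python3 tr.py
```

```text
41.2333 [0.48609308 0.33165739 0.11439136] [-1.04542491e-01  9.94520415e-01 -1.04208938e-04]
((429.52020263671875, 312.45025634765625), (205.45474243164062, 114.37522888183594), 3.989917755126953)
-0.013 [317. 286.] [486.2 333. ] [24.1 60.7] long axis deg 95.9 [ 16. 134. 116.] z 0.1
[0.26453815 0.24010228 0.00300058] [0.70759533 0.40998883 0.00749875]
((422.5555114746094, 295.5782165527344), (214.43487548828125, 141.6922149658203), 4.029857635498047)
```

View pics/tr.png

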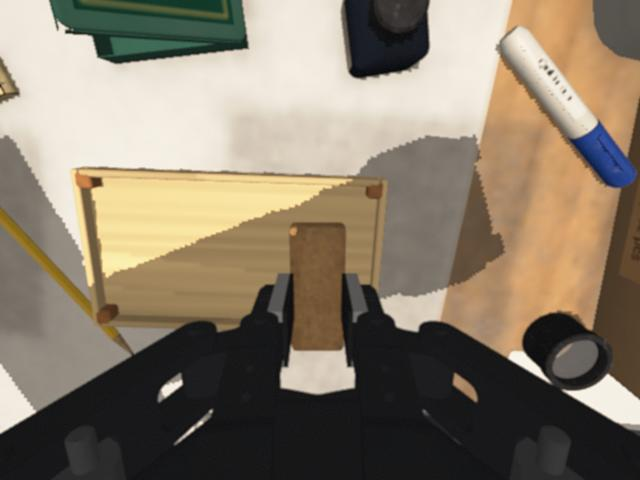

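The tray was knocked about 14 mm. It's now at (429.4,312.4) with yaw 4°, and its corners show in the view at (85,180), (375,190) and (105,315). I'll adjust the target to match.

carry_out(
  deltas=[-1, -8, 0, -1, -1, -9, -10, -1, 0, 0, -25, 0, 0, 0, -25, 0, 0, 0, -14, 0, 0, 0, -6, 0, 0, 0, -3, 0, 0, 0, 0, 0, 0, 0, 0, 0],
)

```text
time_s: 42.08
tool_pos: [0.4846, 0.3153, 0.0323]
tcp_rot: [[-0.069, 0.998, 0.001], [0.998, 0.069, 0.001], [0.0, 0.001, -1.0]]
force: [0.5, -0.3, 0.1]
opening: 0.242
grip_force: 58.8
```

carry_out(
  deltas=[0, 0, -1.5, 0, 0, 0, -1, 0, 0, 0, 0, 0, 0, 0, 0, 0],
)

```text
time_s: 42.42
tool_pos: [0.4841, 0.3153, 0.0293]
tcp_rot: [[-0.069, 0.998, 0.001], [0.998, 0.069, 0.0], [0.0, 0.001, -1.0]]
force: [-0.5, -0.1, -0.1]
opening: 0.245
grip_force: 58.8
```

carry_out(
  deltas=[0, 0, -1, 0, 0, 0, 0, 0, 0, 0, 0, 0],
)

```text
time_s: 42.67
tool_pos: [0.4842, 0.3153, 0.0283]
tcp_rot: [[-0.069, 0.998, 0.001], [0.998, 0.069, 0.0], [0.0, 0.001, -1.0]]
force: [-1.8, -0.3, 3.4]
opening: 0.245
grip_force: 59.4
```

carry_out(
  deltas=[0, 0, 0, 0, 0, 0, 0, 0, 0, 0, 0, 0, 0, 0, 15, 0, 0, 0, 40, 0, 0, 0, 40, 0, 0, 0, 30, 0, 0, 0, 0, 0, 0, 0, 0, 0],
  jaw=36,
)

```text
time_s: 43.42
tool_pos: [0.4853, 0.3158, 0.155]
tcp_rot: [[-0.069, 0.998, 0.004], [0.998, 0.069, 0.002], [0.002, 0.004, -1.0]]
force: [-0.2, 0.2, 0.0]
opening: 0.42
grip_force: 0.0
```

```bash
cat > tr2.py <<'E'
from h import *
s=status.observe(); print(s['time_s'],s['tool_pos'],s['tcp_rot'][0])
im,d,P=cap('wrist'); cv2.imwrite('pics/tr.png',im)
m=(P[...,2]>.0115)
print(*[t for t in tray(P) if max(t[1])>90])
# tags in tray by colour
hsv=cv2.cvtColor(im,cv2.COLOR_BGR2HSV)
mm=((P[...,2]>.008)&(P[...,2]<.025)&(abs(P[...,0]-.43)<.094)&(abs(P[...,1]-.312)<.047)).astype(np.uint8)
mm=cv2.morphologyEx(mm,cv2.MORPH_OPEN,np.ones((3,3),np.uint8))
n,l,st,ce=cv2.connectedComponentsWithStats(mm)
for i in range(1,n):
    if st[i][4]>150:
        q=P[l==i]; print(ce[i].round(),cv2.minAreaRect((q[:,:2]*1000).astype(np.float32)),'z',q[:,2].mean().round(4),q[:,2].std().round(4))
E
python3 tr2.py
```

```text
43.4167 [0.48529749 0.31583162 0.15498613] [-0.0690532   0.99760462  0.00408406]
((429.42718505859375, 312.4415588378906), (205.44601440429688, 114.2200927734375), 3.960519790649414)
[315. 220.] ((484.2171325683594, 316.9496154785156), (23.77275276184082, 59.92449951171875), 4.533919811248779) z 0.0139 0.0007
```

carry_out(
  deltas=[5.7, -18.2, 0, 6.91, 5.7, -18.2, 0, 6.91, 5.7, -18.2, 0, 6.91, 5.7, -18.2, 0, 6.91, 5.7, -18.2, 0, 6.91, 5.7, -18.2, 0, 6.91, 5.7, -18.2, 0, 6.91, 5.7, -18.2, 0, 6.91, 5.7, -18.2, 0, 6.91, 5.7, -18.2, 0, 6.91, 5.7, -18.2, 0, 6.91, 5.7, -18.2, 0, 6.91, 0, 0, -40, 0, 0, 0, -30, 0, 0, 0, -12, 0, 0, 0, 0, 0, 0, 0, 0, 0],
)

```text
time_s: 44.88
tool_pos: [0.5504, 0.0966, 0.0689]
tcp_rot: [[-0.998, 0.055, -0.005], [0.055, 0.999, -0.0], [0.005, -0.0, -1.0]]
force: [0.3, -0.6, 0.4]
opening: 0.424
grip_force: 0.0
```

carry_out(
  deltas=[1, 0, -10, 0, 0, 0, -4, 0, 0, 0, 0, 0, 0, 0, 0, 0],
)

```text
time_s: 45.22
tool_pos: [0.5534, 0.0969, 0.0572]
tcp_rot: [[-0.999, 0.054, 0.0], [0.054, 0.999, 0.0], [-0.0, 0.0, -1.0]]
force: [0.3, -0.1, -0.6]
opening: 0.422
grip_force: 0.0
```

carry_out(
  deltas=[0, 0, 0, 0, 0, 0, 0, 0, 0, 0, 0, 0, 0, 0, 0, 0, 0, 0, 0, 0],
  jaw=0,
)

```text
time_s: 45.63
tool_pos: [0.5543, 0.0968, 0.0581]
tcp_rot: [[-0.999, 0.054, 0.002], [0.054, 0.999, 0.0], [-0.002, 0.0, -1.0]]
force: [-0.1, 0.8, 6.7]
opening: -0.004
grip_force: 3.2
```

The jaws closed just above the tag. I'll reopen, lower 4 mm and grip again.

carry_out(
  deltas=[0, 0, 3, 0, 0, 0, 0, 0, 0, 0, 0, 0, 0, 0, 0, 0, 0, 0, 0, 0, -1, 0, -4, 0, 0, 0, -3, 0, 0, 0, 0, 0, 0, 0, 0, 0],
  jaw=36,
)

```text
time_s: 46.38
tool_pos: [0.5519, 0.0967, 0.0524]
tcp_rot: [[-0.999, 0.054, -0.001], [0.054, 0.999, -0.0], [0.001, -0.0, -1.0]]
force: [0.1, -0.2, 1.1]
opening: 0.423
grip_force: 0.0
```

carry_out(
  deltas=[0, 0, 0, 0, 0, 0, 0, 0, 0, 0, 0, 0, 0, 0, 0, 0, 0, 0, 0, 0],
  jaw=0,
)

```text
time_s: 46.8
tool_pos: [0.5525, 0.0967, 0.0531]
tcp_rot: [[-0.999, 0.055, 0.0], [0.055, 0.999, 0.0], [-0.0, 0.0, -1.0]]
force: [-1.4, 0.6, 1.1]
opening: 0.252
grip_force: 58.9
```

carry_out(
  deltas=[0, 0, 25, 0, 0, 0, 37, 0, -10.2, 18, 0, -6.91, -10.2, 18, 0, -6.91, -10.2, 18, 0, -6.91, -10.2, 18, 0, -6.91, -10.2, 18, 0, -6.91, -10.2, 18, 0, -6.91, -10.2, 18, 0, -6.91, -10.2, 18, 0, -6.91, -10.2, 18, 0, -6.91, -10.2, 18, 0, -6.91, -10.2, 18, 0, -6.91, -10.2, 17, 0, -6.91, 0, 0, 0, 0, 0, 0, 0, 0, 0, 0, 0, 0],
)

```text
time_s: 48.22
tool_pos: [0.43, 0.3114, 0.1149]
tcp_rot: [[-0.071, 0.998, 0.0], [0.998, 0.071, -0.0], [-0.0, 0.0, -1.0]]
force: [0.3, -0.6, 0.6]
opening: 0.252
grip_force: 59.1
```

```bash
python3 tr.py
```

```text
48.2167 [0.43002489 0.31142891 0.11486611] [-7.05765217e-02  9.97506360e-01  1.27502700e-04]
((427.2393798828125, 311.72479248046875), (209.49700927734375, 115.2663803100586), 3.937213182449341)
-0.013 [317. 292.] [430.2 311.1] [30.  60.3] long axis deg 94.4 [ 15. 134. 116.] z 0.1026
[0.20489608 0.24014206 0.003001  ] [0.67059751 0.4099798  0.00749969]
((405.1412048339844, 303.38043212890625), (248.3872833251953, 122.48851776123047), 4.25822114944458)
```

carry_out(
  deltas=[0, 1, -30, 0, 0, 0, -28, 0, 0, 0, -18, 0, 0, 0, -7, 0, 0, 0, -3, 0, 0, 0, -1.5, 0, 0, 0, 0, 0, 0, 0, 0, 0],
)

```text
time_s: 48.98
tool_pos: [0.4309, 0.3131, 0.0286]
tcp_rot: [[-0.069, 0.998, 0.002], [0.998, 0.069, 0.001], [0.001, 0.002, -1.0]]
force: [-0.7, -0.3, -0.1]
opening: 0.253
grip_force: 59.1
```

carry_out(
  deltas=[0, 0, -1.3, 0, 0, 0, -1, 0, 0, 0, 0, 0, 0, 0, 0, 0],
)

```text
time_s: 49.32
tool_pos: [0.4306, 0.3131, 0.0261]
tcp_rot: [[-0.069, 0.998, 0.002], [0.998, 0.069, 0.001], [0.001, 0.002, -1.0]]
force: [-0.7, -1.4, 4.9]
opening: 0.254
grip_force: 59.8
```

carry_out(
  deltas=[0, 0, 0, 0, 0, 0, 0, 0, 0, 0, 0, 0, 0, 0, 15, 0, 0, 0, 40, 0, 0, 0, 40, 0, 0, 0, 30, 0, 0, 0, 0, 0, 0, 0, 0, 0],
  jaw=36,
)

```text
time_s: 50.07
tool_pos: [0.4312, 0.3135, 0.152]
tcp_rot: [[-0.069, 0.998, 0.004], [0.998, 0.069, 0.002], [0.002, 0.004, -1.0]]
force: [-0.3, -1.0, -0.7]
opening: 0.425
grip_force: 0.0
```

```bash
python3 tr2.py
```

```text
50.0667 [0.43119364 0.31346199 0.15197601] [-0.0690387   0.99760673  0.00380451]
((429.52764892578125, 312.4759826660156), (205.23434448242188, 114.1484146118164), 3.928338050842285)
[316. 223.] ((430.7801208496094, 312.9874267578125), (23.918106079101562, 59.46088790893555), 4.542964458465576) z 0.0138 0.0007
[383. 223.] ((484.19757080078125, 316.7748718261719), (24.267736434936523, 60.30112075805664), 3.913572072982788) z 0.0137 0.001
[415. 284.] ((513.7788696289062, 266.3431396484375), (25.120677947998047, 8.880772590637207), 23.528661727905273) z 0.013 0.0024
```

carry_out(
  deltas=[9.9, -22.7, 0, 6.91, 9.9, -22.7, 0, 6.91, 9.9, -22.7, 0, 6.91, 9.9, -22.7, 0, 6.91, 9.9, -22.7, 0, 6.91, 9.9, -22.7, 0, 6.91, 9.9, -22.7, 0, 6.91, 9.9, -22.7, 0, 6.91, 9.9, -22.7, 0, 6.91, 9.9, -22.7, 0, 6.91, 9.9, -22.7, 0, 6.91, 9.9, -22.7, 0, 6.91, 0, 0, -40, 0, 0, 0, -30, 0, 0, 0, -8, 0, 0, 0, 0, 0, 0, 0, 0, 0],
)

```text
time_s: 51.53
tool_pos: [0.5477, 0.0406, 0.0714]
tcp_rot: [[-0.999, 0.054, -0.003], [0.054, 0.999, 0.0], [0.003, 0.0, -1.0]]
force: [0.7, -0.1, 0.3]
opening: 0.421
grip_force: 0.0
```

carry_out(
  deltas=[1, 0, -10, 0, 0, 0, -6, 0, 0, 0, -2, 0, 0, 0, 0, 0, 0, 0, 0, 0],
)

```text
time_s: 51.95
tool_pos: [0.5499, 0.0404, 0.0545]
tcp_rot: [[-0.999, 0.054, 0.0], [0.054, 0.999, -0.0], [-0.0, -0.0, -1.0]]
force: [-1.1, -0.2, 0.8]
opening: 0.422
grip_force: 0.0
```

carry_out(
  deltas=[0, 0, 0, 0, 0, 0, 0, 0, 0, 0, 0, 0, 0, 0, 0, 0, 0, 0, 0, 0],
  jaw=0,
)

```text
time_s: 52.37
tool_pos: [0.5501, 0.0404, 0.0549]
tcp_rot: [[-0.999, 0.054, 0.001], [0.054, 0.999, 0.0], [-0.001, 0.0, -1.0]]
force: [-1.6, 0.6, 5.7]
opening: 0.243
grip_force: 58.8
```

carry_out(
  deltas=[0, 0, 25, 0, 0, 0, 37, 0, -14.6, 22.4, 0, -6.91, -14.6, 22.4, 0, -6.91, -14.6, 22.4, 0, -6.91, -14.6, 22.4, 0, -6.91, -14.6, 22.4, 0, -6.91, -14.6, 22.4, 0, -6.91, -14.6, 22.4, 0, -6.91, -14.6, 22.4, 0, -6.91, -14.6, 22.4, 0, -6.91, -14.6, 22.4, 0, -6.91, -14.6, 22.4, 0, -6.91, -14.6, 22.4, 0, -6.91, 0, 0, 0, 0, 0, 0, 0, 0, 0, 0, 0, 0],
)

```text
time_s: 53.78
tool_pos: [0.3747, 0.3089, 0.1162]
tcp_rot: [[-0.071, 0.998, 0.0], [0.998, 0.071, -0.0], [-0.0, 0.0, -1.0]]
force: [0.3, -0.1, 0.9]
opening: 0.245
grip_force: 59.5
```

```bash
python3 tr.py
```

```text
53.7833 [0.37471149 0.30889902 0.11615473] [-7.06116538e-02  9.97503801e-01  4.02426696e-04]
((429.69256591796875, 312.5655822753906), (205.47547912597656, 114.0613784790039), 3.9207587242126465)
-0.013 [318. 288.] [375.  309.8] [24.  60.2] long axis deg 93.9 [ 15. 134. 117.] z 0.1021
[0.1646481  0.24370947 0.00300135] [0.53081981 0.4099556  0.00749965]
((421.84857177734375, 305.44537353515625), (220.32440185546875, 119.37252807617188), 7.460311412811279)
```

carry_out(
  deltas=[0, 0, -30, 0, 0, 0, -28, 0, 0, 0, -18, 0, 0, 0, -7, 0, 0, 0, -3, 0, 0, 0, -1, 0, 0, 0, 0, 0, 0, 0, 0, 0],
)

```text
time_s: 54.55
tool_pos: [0.3755, 0.3095, 0.0302]
tcp_rot: [[-0.069, 0.998, 0.002], [0.998, 0.069, 0.001], [0.001, 0.002, -1.0]]
force: [0.5, -0.2, 0.1]
opening: 0.238
grip_force: 59.5
```

carry_out(
  deltas=[0, 0, -1.2, 0, 0, 0, -1, 0, 0, 0, 0, 0, 0, 0, 0, 0],
)

```text
time_s: 54.88
tool_pos: [0.3752, 0.3096, 0.028]
tcp_rot: [[-0.069, 0.998, 0.002], [0.998, 0.069, 0.001], [0.001, 0.002, -1.0]]
force: [-1.0, -1.0, 5.4]
opening: 0.247
grip_force: 60.3
```

carry_out(
  deltas=[0, 0, 0, 0, 0, 0, 0, 0, 0, 0, 0, 0, 0, 0, 15, 0, 0, 0, 40, 0, 0, 0, 40, 0, 0, 0, 40, 0, 0, 0, 0, 0, 0, 0, 0, 0],
  jaw=36,
)

```text
time_s: 55.63
tool_pos: [0.3761, 0.3102, 0.1644]
tcp_rot: [[-0.069, 0.998, 0.005], [0.998, 0.069, 0.003], [0.003, 0.005, -1.0]]
force: [-0.2, -1.3, -0.2]
opening: 0.423
grip_force: 0.0
```

```bash
python3 tr2.py
```

```text
55.6333 [0.37612912 0.31019532 0.16441089] [-0.069149    0.99759484  0.0047907 ]
((429.6817321777344, 312.663330078125), (205.5850830078125, 113.87818908691406), 3.927875518798828)
[315. 218.] ((375.35711669921875, 310.6205139160156), (23.741132736206055, 60.22057342529297), 3.277172327041626) z 0.0138 0.0008
[382. 220.] ((430.7398681640625, 312.7267150878906), (24.194547653198242, 60.13633346557617), 4.7390875816345215) z 0.0137 0.001
[447. 220.] ((483.9512634277344, 316.9697570800781), (24.738332748413086, 59.78993606567383), 3.7864644527435303) z 0.0136 0.0011
```

All three lie flat in the tray. Now I'll push the empty bed home.

carry_out(
  deltas=[5.65, -17.3, 0, 6.91, 5.65, -17.3, 0, 6.91, 5.65, -17.3, 0, 6.91, 5.65, -17.3, 0, 6.91, 5.65, -17.3, 0, 6.91, 5.65, -17.3, 0, 6.91, 5.65, -17.3, 0, 6.91, 5.65, -17.3, 0, 6.91, 5.65, -17.3, 0, 6.91, 5.65, -17.3, 0, 6.91, 5.65, -17.3, 0, 6.91, 5.65, -17.3, 0, 6.91, 0, 0, -35, 0, 0, 0, -35, 0, 0, 0, 0, 0, 0, 0, 0, 0],
  jaw=45,
)

```text
time_s: 57.02
tool_pos: [0.439, 0.1013, 0.0896]
tcp_rot: [[-0.998, 0.055, -0.008], [0.055, 0.999, -0.0], [0.008, -0.001, -1.0]]
force: [-0.1, -0.1, 0.1]
opening: 0.523
grip_force: 0.0
```

carry_out(
  deltas=[1, 0.5, -25, 0, 0, 0, -18, 0, 0, 0, -8, 0, 0, 0, 0, 0, 0, 0, 0, 0, 0, 0, 0, 0],
)

```text
time_s: 57.52
tool_pos: [0.4443, 0.1022, 0.0422]
tcp_rot: [[-0.999, 0.054, 0.002], [0.054, 0.999, 0.0], [-0.002, 0.0, -1.0]]
force: [0.4, -0.3, -0.0]
opening: 0.528
grip_force: 0.0
```

carry_out(
  deltas=[0, 0, 0, 0, 0, 0, 0, 0, 0, 0, 0, 0, 0, 0, 0, 0, 0, 0, 0, 0],
  jaw=0,
)

```text
time_s: 57.93
tool_pos: [0.4439, 0.102, 0.0419]
tcp_rot: [[-0.999, 0.054, 0.001], [0.054, 0.999, -0.0], [-0.001, -0.0, -1.0]]
force: [-1.3, 0.3, 5.8]
opening: 0.11
grip_force: 58.6
```

carry_out(
  deltas=[5, -0.3, 0, 0, 8, -0.4, 0, 0, 8, -0.4, 0, 0, 8, -0.4, 0, 0, 8, -0.4, 0, 0, 8, -0.4, 0, 0, 8, -0.5, 0, 0, 8, -0.4, 0, 0, 8, -0.4, 0, 0, 8, -0.4, 0, 0, 8, -0.4, 0, 0, 8, -0.4, 0, 0, 6, -0.3, 0, 0, 4, -0.2, 0, 0, 3, -0.2, 0, 0, 1, 0, 0, 0, 0, 0, 0, 0, 0, 0, 0, 0],
)

```text
time_s: 59.43
tool_pos: [0.5488, 0.0964, 0.0418]
tcp_rot: [[-0.999, 0.054, -0.002], [0.054, 0.999, -0.0], [0.002, -0.001, -1.0]]
force: [-6.1, -1.0, 10.9]
opening: 0.112
grip_force: 59.6
```

At the home stop: 104.9 mm of travel with 6 N resisting. I'll release, retract and check.

carry_out(
  deltas=[0, 0, 0, 0, 0, 0, 0, 0, 0, 0, 0, 0, 0, 0, 0, 0, 0, 0, 30, 0, 0, 0, 40, 0, 0, 0, 40, 0, -10, 0, 40, 0, -30, 0, 20, 0, -30, 0, 0, 0, -30, 0, 0, 0, 0, 0, 0, 0, 0, 0, 0, 0, 0, 0, 0, 0],
  jaw=45,
)

```text
time_s: 60.6
tool_pos: [0.4513, 0.0966, 0.2113]
tcp_rot: [[-0.999, 0.054, 0.002], [0.054, 0.999, 0.0], [-0.002, 0.0, -1.0]]
force: [0.2, -0.8, -0.5]
opening: 0.527
grip_force: 0.0
```

```bash
python3 - <<'E'
from h import *
s=status.observe(); print(s['time_s'],s['tool_pos'])
im,d,P=cap('wrist'); cv2.imwrite('pics/w9.png',im)
m=(P[...,2]>.045)&(P[...,2]<.056)&(abs(P[...,0]-.56)<.03)&(abs(P[...,1]-.096)<.035)
q=P[m];print('block',cv2.minAreaRect((q[:,:2]*1000).astype(np.float32)))
for p in pins(im,P): print(*p)
print([t for t in tray(P) if max(t[1])>90])
E
```

```text
60.6 [0.45125104 0.09657003 0.21132491]
block ((551.71044921875, 96.80170440673828), (53.19533920288086, 43.85438919067383), 87.06884002685547)
[322. 376.] [0.6219 0.0926 0.0364]
[377. 376.] [0.6251 0.1484 0.0364]
[268. 377.] [0.6189 0.0373 0.0363]
[285. 386.] [0.6317 0.0535 0.0361]
[306. 386.] [0.6336 0.0753 0.0365]
[338. 386.] [0.6353 0.1089 0.0365]
[360. 386.] [0.636  0.131  0.0358]
[((428.95928955078125, 312.6704406738281), (204.99862670898438, 116.03519439697266), 3.9321482181549072)]
```

View pics/w9.png

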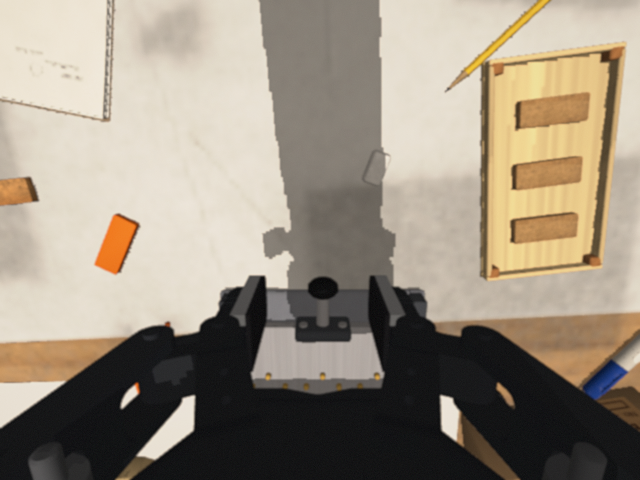

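The final view shows the bed home, with its front pins back at their starting positions. The three tags lie flat in the tray at (553,110), (547,172) and (545,228), and the offcut is untouched. Handing in.

```bash
python3 -c "
from station import order; print(order.finish_job())"
```

```text
the job is handed in; nothing more can be done
None
```

I stamped all three long tags in one batch and laid them flat in the tray; the empty bed is fully home, the lever is up, and the job was handed in at about 61 s of the 210 s allowed.

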